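Release a climate logger from its security holder

TASK

Pick up the black-handled release rod, push it through the narrow slot in the front of the grey holder and feel along behind the slot for the hidden latch tab; press the tab in, gently because it is easily broken, until the white climate logger springs up. Then lay the rod flat back on the bench, lift the logger out and stand it upright in the middle of the flat black reader pad, and leave the bottle, cup and plate where they are.

Things in the scene. Friction and masses are not known exactly. Their poses are not given: they have to be found in the camera images.
- slot (a point): Centre of the mouth of the level slot in the grey holder's front face, 50 mm above the bench. x points straight into the holder, y along the slot, z up. The slot is 44 mm long (y) and 10 mm high (z), in a wall 3 mm thick, with the latch space behind it. The plastic cracks if the rod pushes anywhere on holder or latch with more than 12 N.
- latch_space (a point): Point 15 mm behind the slot's mouth, same axes. In this closed space stands a hidden upright spring-loaded latch tab, 7 mm wide (y), higher than the slot. Anew each time its middle is up to 16 mm (y) to either side of here and its face 8 to 28 mm behind the mouth. Beside the tab there is nothing until a hard flat plate 7.5 mm further back than the tab's face.
- holder: Grey box 98 mm deep, 90 mm wide, 66 mm high on a 6 mm base plate 107 x 132 mm screwed to the bench. Axes as for the slot; origin on the bench 62 mm behind the slot's mouth, in the middle of the pocket that holds the logger with 1.5 mm of play a side. Latch tab: yields along x from about 3 N, needs 5 to 7 N, frees the logger after at most 5.5 mm of travel, hard stop at 7 mm.
- logger: White climate logger, 26 mm thick (x), 60 mm wide (y), 105 mm high (z), about 100 g; origin at the centre of its underside. Stands locked in the holder, underside 22 mm above the bench, top 61 mm above the holder. When the latch is pressed a spring lifter raises it 15 mm and keeps it up; then it can be drawn straight up and out.
- rod_grip (a point): Centre of the black handle (70 mm long, 16 x 16 mm, flat sides) of the release rod lying on the bench; 8 mm above the bench; x points along the rod to its tip, z up. A round steel shank, 6 mm in diameter, goes on from the handle in line and ends in a round tip 100 mm from this point. About 60 g.
- logger_mid (a point): The middle of the white logger, 52.5 mm above its underside; axes as for the logger.
- rod_tip (a point): The round end of the rod's steel shank, 100 mm ahead of the handle's centre; same axes.
- rod: The release rod; origin at the underside of the handle below its centre, same axes as the handle.
- pad_top (a point): Centre of the top of the flat black square reader pad, 130 x 130 mm, 12 mm high, fixed on the bench; z up, x and y along its edges.
- bottle: Bystander: green glass bottle, 80 mm in diameter and 286 mm high, standing on a white foam block 50 mm high beyond the holder to the left; origin at its underside.
- cup: Bystander: white ceramic cup, 84 mm in diameter and 85 mm high, beyond the holder to the right; origin at its underside.
- plate: Bystander: blue ceramic plate, 170 mm in diameter and 22 mm high, on the bench beyond the holder; origin at its underside.
There are look-alikes about, which are no part of the job. Of the things that look like the part that bears pad_top, the largest one is meant.

How it is judged:
On the way, in this order (a step that is already met when the one before it is completed fails the run):
1. the rod's tip is through the slot in the holder (x of rod_tip in the frame of slot between 0.004 and 0.04 m and y of rod_tip in the frame of slot between -0.022 and 0.022 m and z of rod_tip in the frame of slot between -0.008 and 0.008 m), for 0.05 s.
2. the rod has pressed the latch: the logger has sprung up in the holder while the rod's tip is in the slot (x of rod_tip in the frame of slot above 0.002 m and distance between rod_tip and slot below 0.045 m and z of logger in the frame of holder above 0.031 m and horizontal distance between logger and holder below 0.006 m).
At the end, for the whole second after the job is handed in: The logger stands upright (within 0.1 rad) and at rest on the reader pad, its centre within 32 mm of the pad's centre along each edge; the rod lies flat and at rest on the bench; nothing is held (x of logger_mid in the frame of pad_top between -0.032 and 0.032 m and y of logger_mid in the frame of pad_top between -0.032 and 0.032 m and z of logger in the frame of pad_top between -0.004 and 0.004 m and angle between logger's own z axis and vertical below 0.1 rad and linear speed of logger below 0.02 m/s and height (world z) of rod_grip below 0.015 m and height (world z) of rod_tip below 0.02 m and linear speed of rod below 0.03 m/s); the robot touches nothing.
It fails at once if the rod pushes on the holder or its latch tab with more than 12 N (contact force between rod and holder above 12 N).
It fails at once if the logger is tipped over (angle between logger's own z axis and vertical above 0.8 rad).
It fails at once if the bottle, cup or plate is moved by more than 25 mm (distance of any of bottle, cup, plate from where it was at the start of the episode above 0.025 m).
It also fails if it takes over 72 s, if anything falls off the work surface, if the arm or the gripper's body presses on something with over 40 N, if the wrist force passes 120 N, or if a joint passes its speed limit or range.

ROBOT

A 6-joint arm with a two-finger parallel gripper is mounted at the origin on the work surface. World frame = base frame: x ahead of the robot, y to its left, z up, the work surface at z = 0. Lengths are in m, angles in rad, forces in N, time in s.
With the tool pointing down it reaches from about 0.325 to 1 m from the base axis. Payload 5.1 kg.
Tool frame: the origin (TCP) lies on the centre line of the jaws, within the pads' length; the fingertips stand 8 mm ahead of it and the grasp point (between the pads) lies 11 mm behind it (manip.tip_reach is the distance from the TCP to the fingertips, in m); x points along the fingers, y is the direction in which the jaws open and shut, and the axes are right-handed (so a half turn about x gives the same grasp; the last joint's range is limited). The gripper opens to 85 mm and grips with 20 to 120 N. Pads are 22 mm wide; open, the fingers measure 114 mm over their backs; the gripper's body (76 mm by 85 mm) begins 54 mm behind the grasp point. The pads swing forward as they close: fully open they stand 13 mm farther back than shut.
Start: joints at [-1.263, 0.124, 1.65, -0, 1.367, -0.083], TCP at [0.248, -0.601, 0.239] pointing down, gripper open.
Joint ranges: [-2.61, 2.61], [-1.02, 2.33], [0.03, 2.71], [-1.35, 4.49], [0.32, 2.68], [-2.91, 2.91]. Speed limits (rad/s): [2.57, 2.57, 3.14, 3.14, 3.14, 3.14].

INTERFACE

Orientations are given as a 3x3 rotation matrix whose columns are the frame's x, y, z axes.
In Python, from cell import manip gives the robot as it stands.
- The arm moves only by the shell command python3 -m pendant 'ROWS' [OPENING]. ROWS is JSON, a list of rows, each an object of numbers: "x", "y", "z": the shift along the tool's x, y, z in cm; "ax", "ay", "az": the turn, a rotation vector about the tool's x, y, z in rad. In form: [{"x": .., "y": .., "z": .., "ax": .., "ay": .., "az": ..}, ...]. A call has exactly 10 rows; each row is the pose to reach, as a shift and turn from the pose commanded when the call began, along the tool's axes at that moment; what a row does not reach only later rows make up. A row lasts 1/12 s, in which the tool goes at most 41.7 mm and 7.16 degrees, less where a joint would pass 70% of its speed; a pose out of reach is approached as far as the arm can. A call with a gripper value outside its range is refused whole. OPENING is the opening in per cent of the stroke, from 0 (shut) to 100 (fully open), set as the call begins (- or left out, the last holds). The fingers move at their own pace and stop on an object; the grip force is fixed at half the most. Time passes only in rows, so rows that repeat a pose let the fingers close, or fill a call up. It gives the time, the measured TCP pose, the force and the opening at its end, in the units of the state.
- manip.observe(): the state, without advancing time (a new reading comes with each control period).
- manip.capture(name): name is "scene" or "top" or "wrist"; returns the picture (480x640x3 uint8, red, green, blue); there is no depth.
- manip.camera_params(name): a dict with "fx", "fy", "cx", "cy" (pixels), "origin" and "attitude" of the camera in the world. Camera axes: x right, y down, z forward; pixel columns grow to the right and rows downward; lengths in m; the calibration is good to about 2 mm. A picture is of the moment at which its call begins: read the wrist's pose just before it. camera_params takes no time and is no camera call; for the wrist camera it gives the pose at the moment of the call.
- manip.sign_off(): hands the job in, once; it reports no verdict.
The state is a dict: "t": time; "joints": joint angles; "dq": joint speeds; "joint_torque": joint torques, N m; "tool_pos": TCP position; "eef_rot": TCP orientation; "contact_force": force on the tool from outside, world axes, zero at the start; "ft_torque": the same for the moment, N m; "grip_width": opening from 0.0 (shut) to 1.0 (fully open).
Only numpy, scipy, OpenCV 4.12 (cv2) and the standard library are available. Lean on these libraries where they do the work, as an engineer would, in place of code of your own. Each camera call takes 0.05 s, during which the arm holds its last target.

## Working session

There is one attempt and no reset: what is moved stays moved. The work goes in short steps, Python scripts to look and compute and a shell command to move; the robot and the scene stay as the last step left them, time stands still between calls to the robot, and variables do not carry over. Pictures are saved under pics/ and viewed, and the job is handed in when it is done.

```bash
ls; mkdir -p pics; python3 - <<'E'
from cell import manip
import cv2
s=manip.observe();print(s)
for n in("scene","top"):
    im=manip.capture(n);cv2.imwrite(f"pics/{n}0.png",im[:,:,::-1])
    print(n,manip.camera_params(n))
print(manip.tip_reach)
E
```

```text
pics
{'t': 0.0, 'joints': array([-1.26260062e+00,  1.24519878e-01,  1.65167952e+00, -1.16062640e-05,
        1.36750487e+00, -8.25933809e-02]), 'dq': array([-0.00038595, -0.00032587,  0.00107269,  0.00086402, -0.0001447 ,
       -0.00027204]), 'joint_torque': array([-1.45831789e-03, -4.23617399e+01, -3.65454054e+01, -1.92322195e-04,
        6.92054411e-03,  2.58067647e-07]), 'tool_pos': array([ 0.24738903, -0.60043449,  0.23804018]), 'eef_rot': array([[-6.51368348e-04,  3.80919620e-01, -9.24607927e-01],
       [ 2.00867179e-03, -9.24605760e-01, -3.80920142e-01],
       [-9.99997770e-01, -2.10535318e-03, -1.62883570e-04]]), 'contact_force': array([ 0.37749549,  0.09502064, -0.30659014]), 'ft_torque': array([-0.0446063 ,  0.03849441, -0.02275386]), 'grip_width': 0.9978705611991986}
scene {'fx': 444.46339099430645, 'fy': 444.46339099430645, 'cx': 320.6257903705908, 'cy': 243.88631214149137, 'origin': array([1.16817568, 0.21226824, 0.59360414]), 'attitude': array([[-0.35601916,  0.62104889, -0.69824683],
       [ 0.93441675,  0.2451929 , -0.25835203],
       [ 0.01075592, -0.74443181, -0.66761186]])}
top {'fx': 440.44611724476846, 'fy': 440.44611724476846, 'cx': 323.9067349348518, 'cy': 240.06505498144708, 'origin': array([ 0.52393249, -0.00240725,  0.89145638]), 'attitude': array([[ 0.01328309, -0.99521345,  0.09681809],
       [-0.99959195, -0.01076767,  0.02645719],
       [-0.02528805, -0.09713001, -0.99495039]])}
0.008
```

View pics/scene0.png

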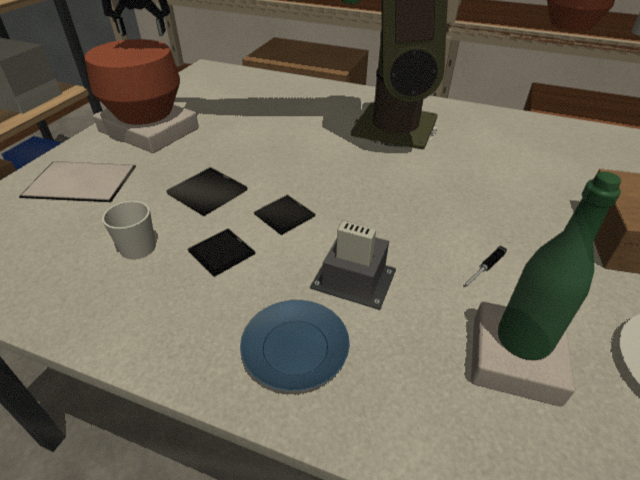

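View pics/top0.png

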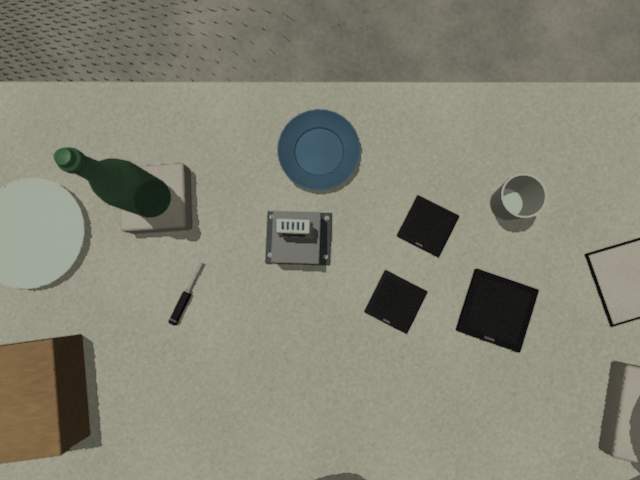

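```bash
python3 - <<'E'
import cv2
im=cv2.imread("pics/top0.png")
cv2.imwrite("pics/c1.png",cv2.resize(im[200:275,255:345],None,fx=8,fy=8,interpolation=cv2.INTER_CUBIC))
cv2.imwrite("pics/c2.png",cv2.resize(im[255:330,160:220],None,fx=8,fy=8,interpolation=cv2.INTER_CUBIC))
cv2.imwrite("pics/c3.png",cv2.resize(im[260:360,450:545],None,fx=6,fy=6,interpolation=cv2.INTER_CUBIC))
E
```

```text
(no output)
```

View pics/c1.png

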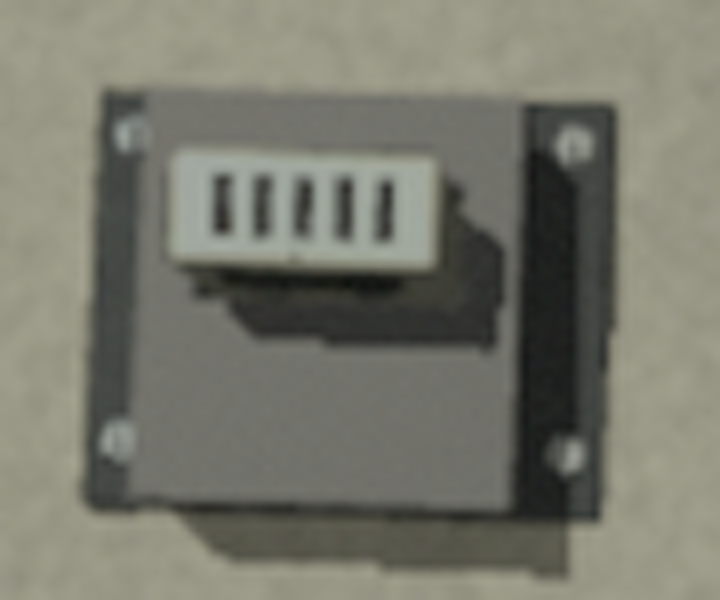

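View pics/c2.png

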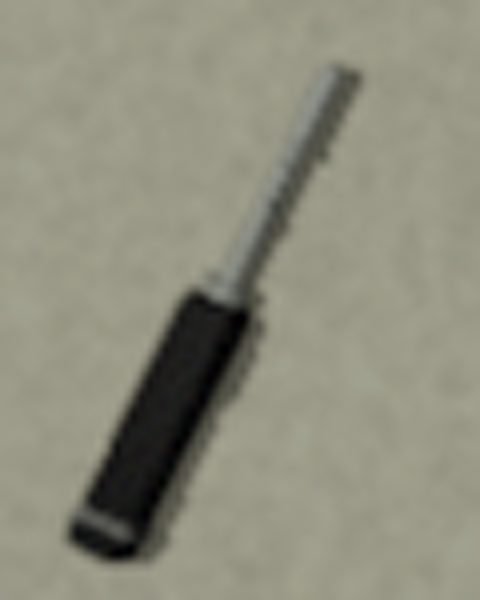

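View pics/c3.png

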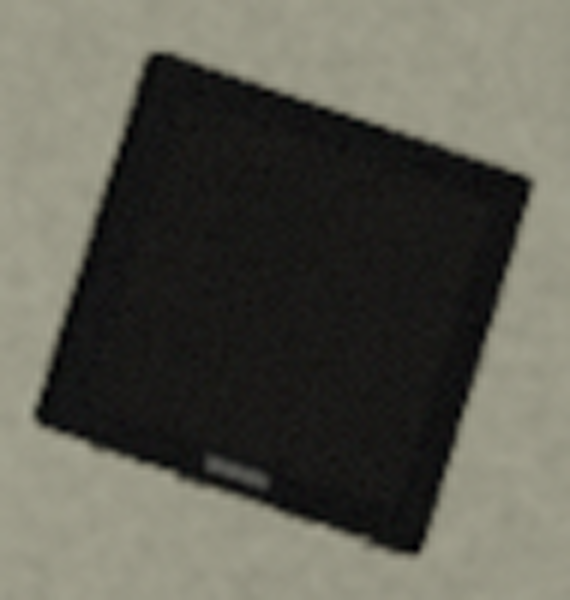

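```bash
cat > h.py <<'E'
import numpy as np,cv2
from cell import manip
def ray(cp,u,v,z):
    d=cp["attitude"]@np.array([(u-cp["cx"])/cp["fx"],(v-cp["cy"])/cp["fy"],1.]);o=cp["origin"]
    return o+d*(z-o[2])/d[2]
def proj(cp,p):
    q=cp["attitude"].T@(np.array(p)-cp["origin"]);return np.array([cp["fx"]*q[0]/q[2]+cp["cx"],cp["fy"]*q[1]/q[2]+cp["cy"]])
def crop(cp,u,v,z,u0,v0,s): return ray(cp,(u+.5)/s-.5+u0,(v+.5)/s-.5+v0,z)
E
python3 - <<'E'
from h import *
c=manip.camera_params("top")
def f(name,pts,z,u0,v0,s):
    P=np.array([crop(c,u,v,z,u0,v0,s) for u,v in pts]);print(name,P.round(4)[:,:2].tolist(),"mean",P.mean(0).round(4),[round(np.linalg.norm(P[i]-P[i-1])*1e3,1) for i in range(len(P))])
    return P
def ang(a,b): d=a-b; return np.degrees(np.arctan2(d[1],d[0]))
B=f("box",[(145,95),(522,102),(513,512),(132,500)],.066,255,200,8); print(ang(B[0],B[3]),ang(B[1],B[2]),ang(B[0],B[1])-90)
B=f("base",[(105,90),(615,105),(600,520),(85,508)],.006,255,200,8);print(ang(B[0],B[3]),ang(B[1],B[2]),ang(B[0],B[1])-90)
B=f("log",[(170,150),(438,157),(435,270),(168,262)],.127,255,200,8);print(ang(B[0],B[1])-90)
B=f("handle",[(190,290),(250,315),(135,560),(70,535)],.016,160,255,8);print(ang(B[0],B[3]),ang(B[1],B[2]))
B=f("tip",[(340,68),(228,293)],.008,160,255,8);print(ang(B[0],B[1]))
B=f("pad",[(152,52),(532,180),(417,553),(37,418)],.012,450,260,6);print(ang(B[0],B[3]),ang(B[1],B[2]))
for n,p,z in(("cup",(522,193),.085),("plate",(319,150),.022),("bott",(69,159),.336)): print(n,ray(c,*p,z))
E
```

```text
box [[0.6579, 0.1177], [0.657, 0.028], [0.5599, 0.0287], [0.5616, 0.1184]] mean [0.6091 0.0732 0.066 ] [np.float64(96.3), np.float64(89.7), np.float64(97.1), np.float64(89.7)]
-0.41390880164226423 -0.43157695879527397 -0.547525800400436
base [[0.6688, 0.1367], [0.6662, 0.0066], [0.5608, 0.0091], [0.5622, 0.139]] mean [0.6145 0.0728 0.006 ] [np.float64(106.6), np.float64(130.1), np.float64(105.4), np.float64(129.9)]
-1.2455298979086098 -1.3815539534567258 -1.1746550511947618
log [[0.6358, 0.103], [0.6348, 0.044], [0.6099, 0.0443], [0.6111, 0.1028]] mean [0.6229 0.0735 0.127 ] [np.float64(24.8), np.float64(59.0), np.float64(24.9), np.float64(58.6)]
-0.9580020435710281
handle [[0.5046, 0.2996], [0.4986, 0.2843], [0.4381, 0.3103], [0.4439, 0.3269]] mean [0.4713 0.3053 0.016 ] [np.float64(66.5), np.float64(16.4), np.float64(65.9), np.float64(17.5)]
-24.21178978592004 -23.313551286838685
tip [[0.5606, 0.2666], [0.5038, 0.2927]] mean [0.5322 0.2797 0.008 ] [np.float64(62.5), np.float64(62.5)]
-24.636906496967672
pad [[0.5568, -0.2784], [0.5165, -0.4008], [0.3962, -0.3601], [0.4373, -0.239]] mean [ 0.4767 -0.3196  0.012 ] [np.float64(125.8), np.float64(128.8), np.float64(126.9), np.float64(127.9)]
-18.283870088829385 -18.69440236696524
cup [ 0.69328027 -0.34408892  0.085     ]
plate [0.79166865 0.03308685 0.022     ]
bott [0.68108726 0.3478844  0.336     ]
```

```bash
python3 - <<'E'
from h import *
s=manip.observe();R=s["eef_rot"];c=manip.camera_params("wrist")
print(R.T@(c["origin"]-s["tool_pos"]));print((R.T@c["attitude"]).round(3),c["fx"])
# pick target in tool axes
for name,p in(("above rod",(.471,.306,.10)),):
    print(name,R.T@(np.array(p)-s["tool_pos"])*100)
E
```

```text
[-0.13592896  0.00031057 -0.07128955]
[[ 0.001 -0.283  0.959]
 [ 1.     0.001 -0.001]
 [-0.     0.959  0.283]] 429.2661761887344
above rod [ 13.97129933 -75.27017414 -55.20168004]
```

```bash
R='{"x":3,"y":-32,"z":-23.5,"ax":0.813}'; python3 -m pendant '[{"x":3,"y":-32,"z":-23.5,"ax":0.813},{"x":3,"y":-32,"z":-23.5,"ax":0.813},{"x":3,"y":-32,"z":-23.5,"ax":0.813},{"x":3,"y":-32,"z":-23.5,"ax":0.813},{"x":3,"y":-32,"z":-23.5,"ax":0.813},{"x":3,"y":-32,"z":-23.5,"ax":0.813},{"x":3,"y":-32,"z":-23.5,"ax":0.813},{"x":3,"y":-32,"z":-23.5,"ax":0.813},{"x":3,"y":-32,"z":-23.5,"ax":0.813},{"x":3,"y":-32,"z":-23.5,"ax":0.813}]' 60
cat >> h.py <<'E'
def to(p,s=None):
    s=s or manip.observe();R=s["eef_rot"]
    y=np.degrees(np.arctan2(R[1,1],R[0,1]))
    print("t",round(s["t"],2),"tcp",s["tool_pos"].round(4),"yaw",y.round(2),"tilt",R[:,0].round(4),"q",s["joints"].round(2),"F",s["contact_force"].round(2),"w",round(s["grip_width"],3))
    print("go cm",(R.T@(np.array(p)-s["tool_pos"])*100).round(2))
E
python3 -c "
from h import *
to((.471,.306,.14))"
```

```text
t 0.1 tcp [ 0.2474 -0.6005  0.2382] yaw -67.61 tilt [-6.0e-04  1.9e-03 -1.0e+00] q [-1.26  0.12  1.65  0.    1.37 -0.08] F [-0.03 -0.14  0.33] w 1.003
go cm [  9.97 -75.28 -55.2 ]schema error: expected keys x, y, z, ax, ay, az
```

```bash
python3 -m pendant '[{"x":3,"y":-32,"z":-23.5,"ax":0.813,"ay":0,"az":0},{"x":3,"y":-32,"z":-23.5,"ax":0.813,"ay":0,"az":0},{"x":3,"y":-32,"z":-23.5,"ax":0.813,"ay":0,"az":0},{"x":3,"y":-32,"z":-23.5,"ax":0.813,"ay":0,"az":0},{"x":3,"y":-32,"z":-23.5,"ax":0.813,"ay":0,"az":0},{"x":3,"y":-32,"z":-23.5,"ax":0.813,"ay":0,"az":0},{"x":3,"y":-32,"z":-23.5,"ax":0.813,"ay":0,"az":0},{"x":3,"y":-32,"z":-23.5,"ax":0.813,"ay":0,"az":0},{"x":3,"y":-32,"z":-23.5,"ax":0.813,"ay":0,"az":0},{"x":3,"y":-32,"z":-23.5,"ax":0.813,"ay":0,"az":0}]' 60
python3 -c "
from h import *
to((.471,.306,.14))"
```

```text
t: 0.93
tool_pos: [0.3428, -0.2122, 0.2083]
eef_rot: [[-0.0, -0.408, -0.913], [0.002, -0.913, 0.408], [-1.0, -0.001, 0.001]]
contact_force: [-0.1, -0.5, -0.5]
grip_width: 0.602
t 0.93 tcp [ 0.3428 -0.2122  0.2083] yaw -114.09 tilt [-3.0e-04  1.6e-03 -1.0e+00] q [-0.69 -0.44  2.2   0.    1.38  1.3 ] F [-0.1  -0.48 -0.54] w 0.602
go cm [  6.91 -52.53   9.44]
```

```bash
python3 -m pendant '[{"x":3,"y":-40,"z":7,"ax":0,"ay":0,"az":0},{"x":3,"y":-40,"z":7,"ax":0,"ay":0,"az":0},{"x":3,"y":-40,"z":7,"ax":0,"ay":0,"az":0},{"x":3,"y":-40,"z":7,"ax":0,"ay":0,"az":0},{"x":3,"y":-40,"z":7,"ax":0,"ay":0,"az":0},{"x":3,"y":-40,"z":7,"ax":0,"ay":0,"az":0},{"x":3,"y":-40,"z":7,"ax":0,"ay":0,"az":0},{"x":3,"y":-40,"z":7,"ax":0,"ay":0,"az":0},{"x":3,"y":-40,"z":7,"ax":0,"ay":0,"az":0},{"x":3,"y":-40,"z":7,"ax":0,"ay":0,"az":0}]' 60
python3 -c "
from h import *
to((.471,.306,.10))"
```

```text
t: 1.77
tool_pos: [0.4427, 0.1809, 0.1788]
eef_rot: [[-0.0, -0.408, -0.913], [0.0, -0.913, 0.408], [-1.0, -0.0, 0.0]]
contact_force: [0.5, -1.9, 0.3]
grip_width: 0.6
t 1.77 tcp [0.4427 0.1809 0.1788] yaw -114.08 tilt [-4.e-04  4.e-04 -1.e+00] q [ 0.28 -0.22  2.09  0.    1.28  2.27] F [ 0.45 -1.9   0.29] w 0.6
go cm [  7.88 -12.57   2.52]
```

```bash
python3 -m pendant '[{"x":7,"y":-12.6,"z":2.5,"ax":0,"ay":0,"az":0},{"x":7,"y":-12.6,"z":2.5,"ax":0,"ay":0,"az":0},{"x":7,"y":-12.6,"z":2.5,"ax":0,"ay":0,"az":0},{"x":7,"y":-12.6,"z":2.5,"ax":0,"ay":0,"az":0},{"x":7,"y":-12.6,"z":2.5,"ax":0,"ay":0,"az":0},{"x":7,"y":-12.6,"z":2.5,"ax":0,"ay":0,"az":0},{"x":7,"y":-12.6,"z":2.5,"ax":0,"ay":0,"az":0},{"x":7,"y":-12.6,"z":2.5,"ax":0,"ay":0,"az":0},{"x":7,"y":-12.6,"z":2.5,"ax":0,"ay":0,"az":0},{"x":7,"y":-12.6,"z":2.5,"ax":0,"ay":0,"az":0}]' 60
python3 -c "
from h import *
to((.471,.306,.10))
c=manip.camera_params('wrist');im=manip.capture('wrist');cv2.imwrite('pics/w1.png',im[:,:,::-1])
import pickle;pickle.dump(c,open('w1.pkl','wb'))
print(proj(c,(.471,.306,.016)))
"
```

```text
t: 2.6
tool_pos: [0.4723, 0.3024, 0.1103]
eef_rot: [[0.001, -0.411, -0.912], [0.001, -0.912, 0.411], [-1.0, -0.001, -0.001]]
contact_force: [0.1, -0.7, -0.2]
grip_width: 0.6
t 2.6 tcp [0.4723 0.3024 0.1103] yaw -114.27 tilt [ 1.5e-03  7.0e-04 -1.0e+00] q [ 0.47  0.04  1.96 -0.    1.13  2.47] F [ 0.07 -0.67 -0.2 ] w 0.6
go cm [ 1.03 -0.27  0.27]
[311.61707948 247.80802559]
```

View pics/w1.png

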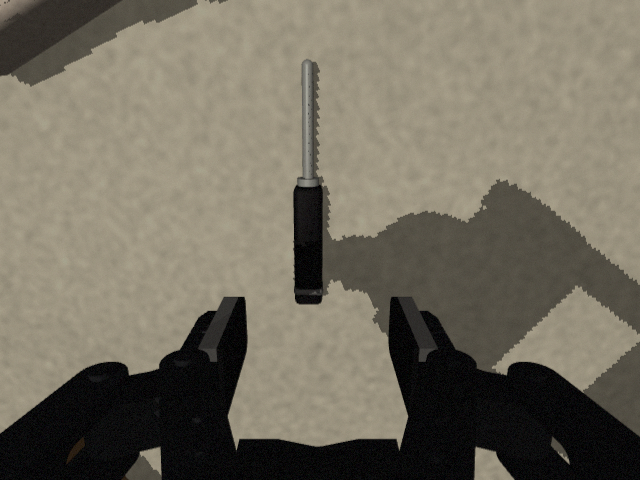

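```bash
python3 -c "
from h import *
import pickle
c=pickle.load(open('w1.pkl','rb'))
for u,v,z in((308,186,.016),(309,303,.016),(294,240,.016),(322.5,240,.016),(307.5,60,.008),(308.5,180,.008)): print(ray(c,u,v,z).round(4))
a=ray(c,308,186,.016)[:2];b=ray(c,309,303,.016)[:2];t=ray(c,307.5,60,.008)[:2]
m=(a+b)/2;print(np.linalg.norm(a-b),m,np.linalg.norm(t-m),np.degrees(np.arctan2(*(t-m)[::-1])))
s=manip.observe();to((*m,.011))
"
```

```text
[0.5037 0.2932 0.016 ]
[0.4407 0.3215 0.016 ]
[0.4792 0.3131 0.016 ]
[0.4727 0.2985 0.016 ]
[0.5622 0.2669 0.008 ]
[0.5055 0.2923 0.008 ]
0.06906426452586 [0.4722229  0.30736003] 0.09866589681525406 -24.181172648821846
t 2.65 tcp [0.4722 0.3025 0.1102] yaw -114.26 tilt [ 1.3e-03  6.0e-04 -1.0e+00] q [ 0.47  0.04  1.96 -0.    1.13  2.47] F [-0.26 -0.19  0.64] w 0.599
go cm [ 9.92 -0.43  0.21]
```

```bash
python3 -m pendant '[{"x":3,"y":-0.43,"z":0.25,"ax":0,"ay":0,"az":0},{"x":6,"y":-0.43,"z":0.25,"ax":0,"ay":0,"az":0},{"x":8,"y":-0.43,"z":0.25,"ax":0,"ay":0,"az":0},{"x":9.5,"y":-0.43,"z":0.25,"ax":0,"ay":0,"az":0},{"x":9.9,"y":-0.43,"z":0.25,"ax":0,"ay":0,"az":0},{"x":9.9,"y":-0.43,"z":0.25,"ax":0,"ay":0,"az":0},{"x":9.9,"y":-0.43,"z":0.25,"ax":0,"ay":0,"az":0},{"x":9.9,"y":-0.43,"z":0.25,"ax":0,"ay":0,"az":0},{"x":9.9,"y":-0.43,"z":0.25,"ax":0,"ay":0,"az":0},{"x":9.9,"y":-0.43,"z":0.25,"ax":0,"ay":0,"az":0}]' 60
python3 -c "
from h import *
to((.472,.3075,.011))"
```

```text
t: 3.48
tool_pos: [0.4722, 0.3085, 0.0117]
eef_rot: [[0.002, -0.41, -0.912], [0.001, -0.912, 0.41], [-1.0, -0.002, -0.001]]
contact_force: [-0.9, -0.2, 0.5]
grip_width: 0.607
t 3.48 tcp [0.4722 0.3085 0.0117] yaw -114.19 tilt [ 0.0021  0.0011 -1.    ] q [0.48 0.19 2.   0.   0.95 2.48] F [-0.92 -0.16  0.5 ] w 0.607
go cm [ 0.07  0.1  -0.02]
```

```bash
python3 -m pendant '[{"x":0.05,"y":0.1,"z":0,"ax":0,"ay":0,"az":0},{"x":0.05,"y":0.1,"z":0,"ax":0,"ay":0,"az":0},{"x":0.05,"y":0.1,"z":0,"ax":0,"ay":0,"az":0},{"x":0.05,"y":0.1,"z":0,"ax":0,"ay":0,"az":0},{"x":0.05,"y":0.1,"z":0,"ax":0,"ay":0,"az":0},{"x":0.05,"y":0.1,"z":0,"ax":0,"ay":0,"az":0},{"x":0.05,"y":0.1,"z":0,"ax":0,"ay":0,"az":0},{"x":0.05,"y":0.1,"z":0,"ax":0,"ay":0,"az":0},{"x":0.05,"y":0.1,"z":0,"ax":0,"ay":0,"az":0},{"x":0.05,"y":0.1,"z":0,"ax":0,"ay":0,"az":0}]' 0
python3 -c "
from h import *
to((.46,.074,.07))"
```

```text
t: 4.32
tool_pos: [0.4712, 0.3074, 0.0103]
eef_rot: [[0.001, -0.41, -0.912], [0.0, -0.912, 0.41], [-1.0, -0.001, -0.0]]
contact_force: [-1.1, -0.7, 4.5]
grip_width: 0.167
t 4.32 tcp [0.4712 0.3074 0.0103] yaw -114.19 tilt [ 5.e-04  3.e-04 -1.e+00] q [0.48 0.19 2.   0.   0.95 2.48] F [-1.07 -0.71  4.55] w 0.167
go cm [-5.98 21.74 -8.54]
```

```bash
python3 -m pendant '[{"x":-2,"y":0,"z":0,"ax":0,"ay":0,"az":0},{"x":-5,"y":0,"z":0,"ax":0,"ay":0,"az":0},{"x":-6,"y":3,"z":0,"ax":0,"ay":0,"az":0},{"x":-6,"y":6.5,"z":0,"ax":-0.1,"ay":0,"az":0},{"x":-6,"y":10,"z":-1,"ax":-0.2,"ay":0,"az":0},{"x":-6,"y":13.5,"z":-2.5,"ax":-0.3,"ay":0,"az":0},{"x":-6,"y":17,"z":-4,"ax":-0.406,"ay":0,"az":0},{"x":-6,"y":20,"z":-5,"ax":-0.406,"ay":0,"az":0},{"x":-6,"y":22,"z":-5.5,"ax":-0.406,"ay":0,"az":0},{"x":-6,"y":22.7,"z":-5.7,"ax":-0.406,"ay":0,"az":0}]' 0
python3 -c "
from h import *
to((.43,.077,.07))"
```

```text
t: 5.15
tool_pos: [0.4285, 0.0745, 0.0688]
eef_rot: [[-0.002, -0.019, -1.0], [-0.001, -1.0, 0.019], [-1.0, 0.001, 0.002]]
contact_force: [-0.2, -0.2, 0.1]
grip_width: 0.171
t 5.15 tcp [0.4285 0.0745 0.0688] yaw -91.1 tilt [-1.8e-03 -6.0e-04 -1.0e+00] q [ 0.05 -0.19  2.26 -0.    1.07  1.64] F [-0.21 -0.18  0.08] w 0.171
go cm [-0.12 -0.26 -0.14]
```

```bash
python3 -c "
from h import *
import pickle
to((.43,.077,.0523))
c=manip.camera_params('wrist');im=manip.capture('wrist');cv2.imwrite('pics/w2.png',im[:,:,::-1]);pickle.dump(c,open('w2.pkl','wb'))
t=manip.capture('top')
cv2.imwrite('pics/t2.png',cv2.resize(t[190:300,240:340,::-1],None,fx=6,fy=6,interpolation=cv2.INTER_CUBIC)[:600])
to((.43,.077,.0523))
"
```

```text
t 5.15 tcp [0.4285 0.0745 0.0688] yaw -91.1 tilt [-1.8e-03 -6.0e-04 -1.0e+00] q [ 0.05 -0.19  2.26 -0.    1.07  1.64] F [-0.21 -0.18  0.08] w 0.171
go cm [ 1.65 -0.26 -0.14]
t 5.25 tcp [0.4293 0.076  0.0692] yaw -91.07 tilt [-8.e-04  2.e-04 -1.e+00] q [ 0.05 -0.19  2.26  0.    1.07  1.64] F [ 0.26 -0.14 -1.4 ] w 0.169
go cm [ 1.69 -0.1  -0.07]
```

View pics/w2.png

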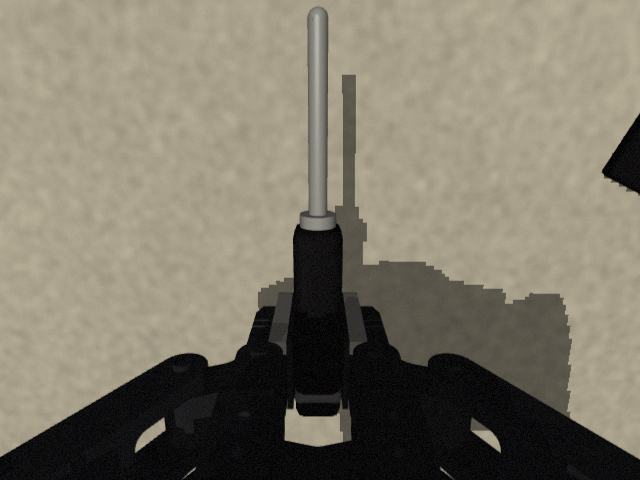

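View pics/t2.png

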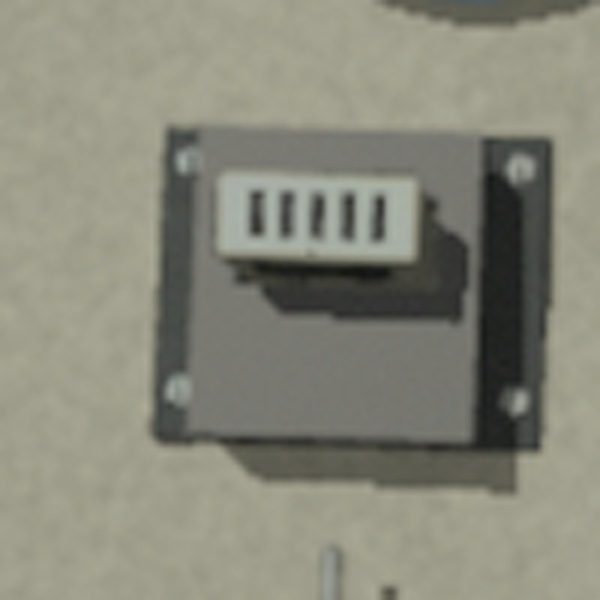

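```bash
python3 -c "
from h import *
import pickle
w=pickle.load(open('w2.pkl','rb'));c=manip.camera_params('top')
print('wrist tip',ray(w,317.5,7,.0669),'rear',ray(w,318,228,.0669))
print('top tip',crop(c,331,547,.0669,240,190,6))
for u,v in((187,437),(475,443),(200,127),(482,136)):print('box',crop(c,u,v,.066,240,190,6).round(4))
for u,v in((153,440),(540,450),(168,127),(551,138)):print('base',crop(c,u,v,.006,240,190,6).round(4))
s=manip.observe();R=s['eef_rot'];print('kin tip',s['tool_pos']-R[:,2]*.1)
"
```

```text
wrist tip [0.52850079 0.07202413 0.0669    ] rear [0.46238834 0.07311102 0.0669    ]
top tip [0.52723054 0.07298043 0.0669    ]
box [0.561  0.1189 0.066 ]
box [0.5602 0.0286 0.066 ]
box [0.6592 0.1173 0.066 ]
box [0.6572 0.0278 0.066 ]
base [0.5625 0.1392 0.006 ]
base [0.5607 0.0091 0.006 ]
base [0.6689 0.1369 0.006 ]
base [0.6664 0.0066 0.006 ]
kin tip [0.52929793 0.074099   0.06910408]
```

```bash
python3 -m pendant '[{"x":0.8,"y":-0.05,"z":0,"ax":0,"ay":0,"az":0},{"x":1.65,"y":-0.05,"z":-0.5,"ax":0,"ay":0,"az":0},{"x":1.65,"y":-0.05,"z":-1.5,"ax":0,"ay":0,"az":0},{"x":1.65,"y":-0.05,"z":-2.3,"ax":0,"ay":0,"az":0},{"x":1.65,"y":-0.05,"z":-2.7,"ax":0,"ay":0,"az":0},{"x":1.65,"y":-0.05,"z":-2.8,"ax":0,"ay":0,"az":0},{"x":1.65,"y":-0.05,"z":-2.8,"ax":0,"ay":0,"az":0},{"x":1.65,"y":-0.05,"z":-2.8,"ax":0,"ay":0,"az":0},{"x":1.65,"y":-0.05,"z":-2.8,"ax":0,"ay":0,"az":0},{"x":1.65,"y":-0.05,"z":-2.8,"ax":0,"ay":0,"az":0}]' 0
python3 -c "
from h import *
to((.4606,.0745,.0523))
t=manip.capture('top')
cv2.imwrite('pics/t3.png',cv2.resize(t[225:300,270:330,::-1],None,fx=8,fy=8,interpolation=cv2.INTER_CUBIC)[:600])
t=manip.capture('scene');cv2.imwrite('pics/s3.png',cv2.resize(t[200:310,290:420,::-1],None,fx=5,fy=5,interpolation=cv2.INTER_CUBIC)[:600])
to((.4606,.0745,.0523))
"
```

```text
t: 6.08
tool_pos: [0.4577, 0.0768, 0.0534]
eef_rot: [[-0.0, -0.016, -1.0], [0.0, -1.0, 0.016], [-1.0, -0.0, 0.0]]
contact_force: [-0.2, 0.3, -0.5]
grip_width: 0.168
t 6.08 tcp [0.4577 0.0768 0.0534] yaw -90.93 tilt [-0.  0. -1.] q [ 0.05 -0.09  2.21  0.    1.03  1.64] F [-0.25  0.28 -0.54] w 0.168
go cm [ 0.11  0.23 -0.3 ]
t 6.18 tcp [0.4577 0.0768 0.0534] yaw -90.93 tilt [ 1.e-04  1.e-04 -1.e+00] q [ 0.05 -0.09  2.21  0.    1.03  1.64] F [ 0.01 -0.49 -0.37] w 0.166
go cm [ 0.11  0.22 -0.29]
```

View pics/t3.png

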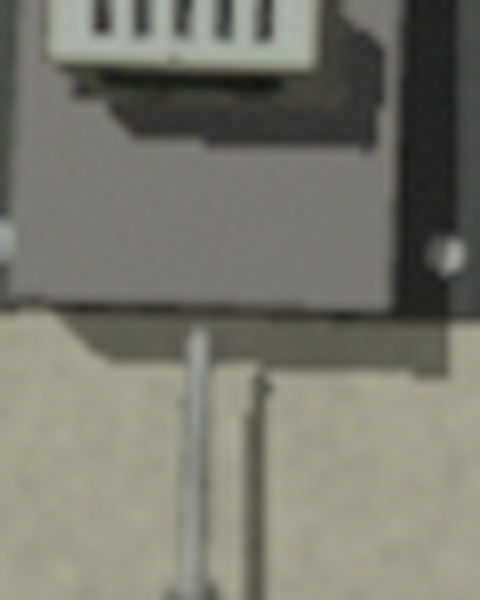

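View pics/s3.png

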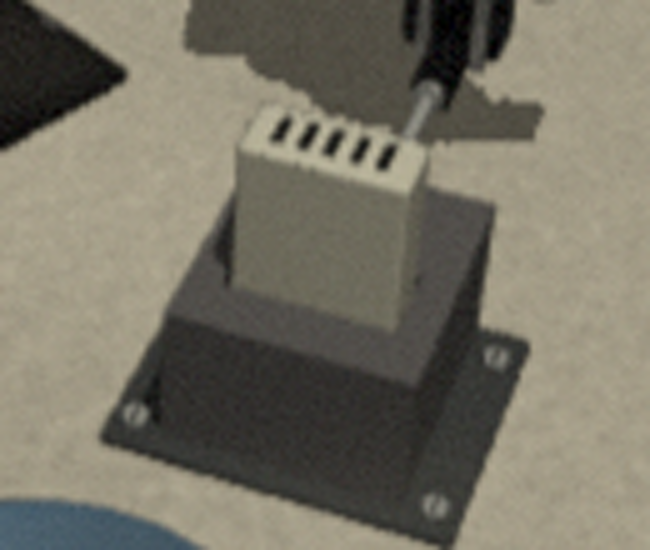

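```bash
python3 -c "
from h import *
c=manip.camera_params('top')
print('top tip',crop(c,199.5,328,.0511,270,225,8))
for u,v in((11,302),(393,311)):print('box',crop(c,u,v,.066,270,225,8).round(4))
"
```

```text
top tip [0.55616945 0.07547341 0.0511    ]
box [0.5612 0.1186 0.066 ]
box [0.5601 0.0287 0.066 ]
```

```bash
python3 -m pendant '[{"x":0.11,"y":0.15,"z":0,"ax":0,"ay":0,"az":0},{"x":0.11,"y":0.15,"z":0,"ax":0,"ay":0,"az":0},{"x":0.11,"y":0.15,"z":0,"ax":0,"ay":0,"az":0},{"x":0.11,"y":0.15,"z":-0.1,"ax":0,"ay":0,"az":0},{"x":0.11,"y":0.15,"z":-0.2,"ax":0,"ay":0,"az":0},{"x":0.11,"y":0.15,"z":-0.3,"ax":0,"ay":0,"az":0},{"x":0.11,"y":0.15,"z":-0.4,"ax":0,"ay":0,"az":0},{"x":0.11,"y":0.15,"z":-0.5,"ax":0,"ay":0,"az":0},{"x":0.11,"y":0.15,"z":-0.5,"ax":0,"ay":0,"az":0},{"x":0.11,"y":0.15,"z":-0.5,"ax":0,"ay":0,"az":0}]' 0
python3 -c "
from h import *
to((.4606,.0753,.0523))"
```

```text
t: 7.02
tool_pos: [0.4629, 0.0752, 0.0522]
eef_rot: [[-0.0, -0.016, -1.0], [-0.0, -1.0, 0.016], [-1.0, 0.0, 0.0]]
contact_force: [0.4, 0.4, -0.8]
grip_width: 0.167
t 7.02 tcp [0.4629 0.0752 0.0522] yaw -90.93 tilt [-1.e-04 -0.e+00 -1.e+00] q [ 0.05 -0.08  2.2  -0.    1.03  1.63] F [ 0.42  0.42 -0.83] w 0.167
go cm [-0.01 -0.    0.23]
```

```bash
python3 -m pendant '[{"x":0,"y":0,"z":-0.05,"ax":0,"ay":0,"az":0},{"x":0,"y":0,"z":-0.1,"ax":0,"ay":0,"az":0},{"x":0,"y":0,"z":-0.15,"ax":0,"ay":0,"az":0},{"x":0,"y":0,"z":-0.2,"ax":0,"ay":0,"az":0},{"x":0,"y":0,"z":-0.25,"ax":0,"ay":0,"az":0},{"x":0,"y":0,"z":-0.3,"ax":0,"ay":0,"az":0},{"x":0,"y":0,"z":-0.35,"ax":0,"ay":0,"az":0},{"x":0,"y":0,"z":-0.4,"ax":0,"ay":0,"az":0},{"x":0,"y":0,"z":-0.4,"ax":0,"ay":0,"az":0},{"x":0,"y":0,"z":-0.4,"ax":0,"ay":0,"az":0}]' 0
python3 -c "
from h import *
to((.4606,.0753,.0523))
t=manip.capture('top')
cv2.imwrite('pics/t4.png',cv2.resize(t[225:300,270:330,::-1],None,fx=8,fy=8,interpolation=cv2.INTER_CUBIC)[:600])"
```

```text
t: 7.85
tool_pos: [0.4669, 0.0751, 0.0522]
eef_rot: [[-0.0, -0.016, -1.0], [0.0, -1.0, 0.016], [-1.0, -0.0, 0.0]]
contact_force: [-0.2, -0.4, -0.2]
grip_width: 0.169
t 7.85 tcp [0.4669 0.0751 0.0522] yaw -90.93 tilt [-1.e-04  0.e+00 -1.e+00] q [ 0.05 -0.07  2.19  0.    1.02  1.63] F [-0.17 -0.42 -0.23] w 0.169
go cm [-0.01 -0.01  0.63]
```

View pics/t4.png

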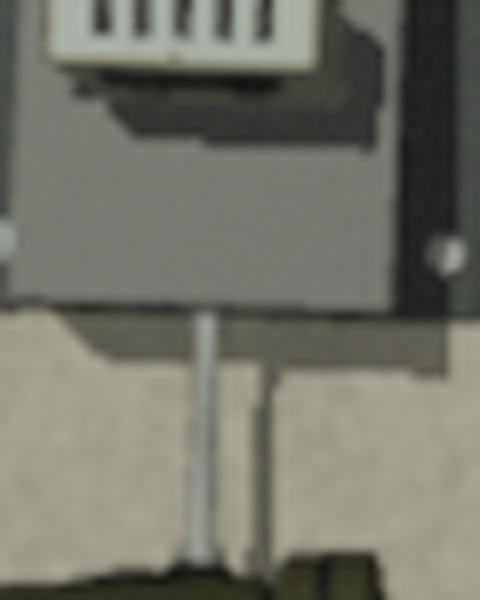

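```bash
python3 -m pendant '[{"x":0,"y":0,"z":-0.07,"ax":0,"ay":0,"az":0},{"x":0,"y":0,"z":-0.14,"ax":0,"ay":0,"az":0},{"x":0,"y":0,"z":-0.21,"ax":0,"ay":0,"az":0},{"x":0,"y":0,"z":-0.28,"ax":0,"ay":0,"az":0},{"x":0,"y":0,"z":-0.35,"ax":0,"ay":0,"az":0},{"x":0,"y":0,"z":-0.42,"ax":0,"ay":0,"az":0},{"x":0,"y":0,"z":-0.49,"ax":0,"ay":0,"az":0},{"x":0,"y":0,"z":-0.56,"ax":0,"ay":0,"az":0},{"x":0,"y":0,"z":-0.6,"ax":0,"ay":0,"az":0},{"x":0,"y":0,"z":-0.6,"ax":0,"ay":0,"az":0}]' 0
python3 -c "
from h import *
to((.4606,.0753,.0523))"
```

```text
t: 8.73
tool_pos: [0.473, 0.075, 0.0522]
eef_rot: [[0.0, -0.016, -1.0], [-0.0, -1.0, 0.016], [-1.0, 0.0, -0.0]]
contact_force: [-0.0, 0.4, -0.6]
grip_width: 0.166
t 8.73 tcp [0.473  0.075  0.0522] yaw -90.93 tilt [ 0. -0. -1.] q [ 0.05 -0.06  2.17 -0.    1.02  1.63] F [-0.04  0.37 -0.63] w 0.166
go cm [-0.01 -0.01  1.24]
```

```bash
python3 -m pendant '[{"x":0,"y":0,"z":-0.05,"ax":0,"ay":0,"az":0},{"x":0,"y":0,"z":-0.1,"ax":0,"ay":0,"az":0},{"x":0,"y":0,"z":-0.15,"ax":0,"ay":0,"az":0},{"x":0,"y":0,"z":-0.2,"ax":0,"ay":0,"az":0},{"x":0,"y":0,"z":-0.25,"ax":0,"ay":0,"az":0},{"x":0,"y":0,"z":-0.25,"ax":0,"ay":0,"az":0},{"x":0,"y":0,"z":-0.25,"ax":0,"ay":0,"az":0},{"x":0,"y":0,"z":-0.25,"ax":0,"ay":0,"az":0},{"x":0,"y":0,"z":-0.25,"ax":0,"ay":0,"az":0},{"x":0,"y":0,"z":-0.25,"ax":0,"ay":0,"az":0}]' 0; python3 -c "
from h import *
to((.4606,.0753,.0523))"
```

```text
t: 9.57
tool_pos: [0.4753, 0.075, 0.0522]
eef_rot: [[-0.0, -0.016, -1.0], [-0.0, -1.0, 0.016], [-1.0, 0.0, 0.0]]
contact_force: [0.2, -1.0, -1.2]
grip_width: 0.165
t 9.57 tcp [0.4753 0.075  0.0522] yaw -90.93 tilt [-0. -0. -1.] q [ 0.04 -0.05  2.17 -0.    1.02  1.63] F [ 0.21 -1.   -1.21] w 0.165
go cm [-0.01 -0.01  1.47]
```

```bash
python3 -m pendant '[{"x":0,"y":0,"z":-0.02,"ax":0,"ay":0,"az":0},{"x":0,"y":0,"z":-0.04,"ax":0,"ay":0,"az":0},{"x":0,"y":0,"z":-0.06,"ax":0,"ay":0,"az":0},{"x":0,"y":0,"z":-0.08,"ax":0,"ay":0,"az":0},{"x":0,"y":0,"z":-0.1,"ax":0,"ay":0,"az":0},{"x":0,"y":0,"z":-0.12,"ax":0,"ay":0,"az":0},{"x":0,"y":0,"z":-0.13,"ax":0,"ay":0,"az":0},{"x":0,"y":0,"z":-0.13,"ax":0,"ay":0,"az":0},{"x":0,"y":0,"z":-0.13,"ax":0,"ay":0,"az":0},{"x":0,"y":0,"z":-0.13,"ax":0,"ay":0,"az":0}]' 0; python3 -c "
from h import *
to((.4606,.0753,.0523))"
```

```text
t: 10.4
tool_pos: [0.4766, 0.075, 0.0522]
eef_rot: [[-0.0, -0.016, -1.0], [-0.0, -1.0, 0.016], [-1.0, 0.0, 0.0]]
contact_force: [-0.3, -0.3, -0.8]
grip_width: 0.167
t 10.4 tcp [0.4766 0.075  0.0522] yaw -90.93 tilt [-1.e-04 -0.e+00 -1.e+00] q [ 0.04 -0.05  2.17 -0.    1.02  1.63] F [-0.31 -0.32 -0.81] w 0.167
go cm [-0.01 -0.01  1.6 ]
```

```bash
python3 -m pendant '[{"x":0,"y":0,"z":-0.02,"ax":0,"ay":0,"az":0},{"x":0,"y":0,"z":-0.04,"ax":0,"ay":0,"az":0},{"x":0,"y":0,"z":-0.06,"ax":0,"ay":0,"az":0},{"x":0,"y":0,"z":-0.08,"ax":0,"ay":0,"az":0},{"x":0,"y":0,"z":-0.1,"ax":0,"ay":0,"az":0},{"x":0,"y":0,"z":-0.12,"ax":0,"ay":0,"az":0},{"x":0,"y":0,"z":-0.12,"ax":0,"ay":0,"az":0},{"x":0,"y":0,"z":-0.12,"ax":0,"ay":0,"az":0},{"x":0,"y":0,"z":-0.12,"ax":0,"ay":0,"az":0},{"x":0,"y":0,"z":-0.12,"ax":0,"ay":0,"az":0}]' 0; python3 -c "
from h import *
to((.4606,.0753,.0523))"
```

```text
t: 11.23
tool_pos: [0.4779, 0.075, 0.0522]
eef_rot: [[0.0, -0.016, -1.0], [-0.0, -1.0, 0.016], [-1.0, 0.0, -0.0]]
contact_force: [-0.2, -0.2, -0.7]
grip_width: 0.167
t 11.23 tcp [0.4779 0.075  0.0522] yaw -90.93 tilt [ 0. -0. -1.] q [ 0.04 -0.05  2.16 -0.    1.02  1.63] F [-0.23 -0.18 -0.72] w 0.167
go cm [-0.01 -0.    1.73]
```

```bash
python3 -m pendant '[{"x":0,"y":0,"z":-0.02,"ax":0,"ay":0,"az":0},{"x":0,"y":0,"z":-0.04,"ax":0,"ay":0,"az":0},{"x":0,"y":0,"z":-0.06,"ax":0,"ay":0,"az":0},{"x":0,"y":0,"z":-0.08,"ax":0,"ay":0,"az":0},{"x":0,"y":0,"z":-0.1,"ax":0,"ay":0,"az":0},{"x":0,"y":0,"z":-0.12,"ax":0,"ay":0,"az":0},{"x":0,"y":0,"z":-0.13,"ax":0,"ay":0,"az":0},{"x":0,"y":0,"z":-0.13,"ax":0,"ay":0,"az":0},{"x":0,"y":0,"z":-0.13,"ax":0,"ay":0,"az":0},{"x":0,"y":0,"z":-0.13,"ax":0,"ay":0,"az":0}]' 0
```

```text
t: 12.07
tool_pos: [0.4792, 0.0749, 0.0522]
eef_rot: [[-0.0, -0.016, -1.0], [0.0, -1.0, 0.016], [-1.0, -0.0, 0.0]]
contact_force: [0.1, 0.0, -0.5]
grip_width: 0.17
```

```bash
python3 -m pendant '[{"x":0,"y":0,"z":-0.02,"ax":0,"ay":0,"az":0},{"x":0,"y":0,"z":-0.04,"ax":0,"ay":0,"az":0},{"x":0,"y":0,"z":-0.06,"ax":0,"ay":0,"az":0},{"x":0,"y":0,"z":-0.08,"ax":0,"ay":0,"az":0},{"x":0,"y":0,"z":-0.1,"ax":0,"ay":0,"az":0},{"x":0,"y":0,"z":-0.12,"ax":0,"ay":0,"az":0},{"x":0,"y":0,"z":-0.13,"ax":0,"ay":0,"az":0},{"x":0,"y":0,"z":-0.13,"ax":0,"ay":0,"az":0},{"x":0,"y":0,"z":-0.13,"ax":0,"ay":0,"az":0},{"x":0,"y":0,"z":-0.13,"ax":0,"ay":0,"az":0}]' 0
```

```text
t: 12.9
tool_pos: [0.4804, 0.0749, 0.0522]
eef_rot: [[-0.0, -0.016, -1.0], [-0.0, -1.0, 0.016], [-1.0, 0.0, 0.0]]
contact_force: [-0.2, 0.7, -1.1]
grip_width: 0.168
```

```bash
python3 -m pendant '[{"x":0,"y":0,"z":-0.02,"ax":0,"ay":0,"az":0},{"x":0,"y":0,"z":-0.04,"ax":0,"ay":0,"az":0},{"x":0,"y":0,"z":-0.06,"ax":0,"ay":0,"az":0},{"x":0,"y":0,"z":-0.08,"ax":0,"ay":0,"az":0},{"x":0,"y":0,"z":-0.1,"ax":0,"ay":0,"az":0},{"x":0,"y":0,"z":-0.12,"ax":0,"ay":0,"az":0},{"x":0,"y":0,"z":-0.13,"ax":0,"ay":0,"az":0},{"x":0,"y":0,"z":-0.13,"ax":0,"ay":0,"az":0},{"x":0,"y":0,"z":-0.13,"ax":0,"ay":0,"az":0},{"x":0,"y":0,"z":-0.13,"ax":0,"ay":0,"az":0}]' 0
```

```text
t: 13.73
tool_pos: [0.4818, 0.0749, 0.0522]
eef_rot: [[-0.0, -0.016, -1.0], [-0.0, -1.0, 0.016], [-1.0, 0.0, 0.0]]
contact_force: [1.0, -0.5, -1.1]
grip_width: 0.171
```

```bash
python3 -m pendant '[{"x":0,"y":0,"z":-0.02,"ax":0,"ay":0,"az":0},{"x":0,"y":0,"z":-0.04,"ax":0,"ay":0,"az":0},{"x":0,"y":0,"z":-0.06,"ax":0,"ay":0,"az":0},{"x":0,"y":0,"z":-0.08,"ax":0,"ay":0,"az":0},{"x":0,"y":0,"z":-0.1,"ax":0,"ay":0,"az":0},{"x":0,"y":0,"z":-0.12,"ax":0,"ay":0,"az":0},{"x":0,"y":0,"z":-0.13,"ax":0,"ay":0,"az":0},{"x":0,"y":0,"z":-0.13,"ax":0,"ay":0,"az":0},{"x":0,"y":0,"z":-0.13,"ax":0,"ay":0,"az":0},{"x":0,"y":0,"z":-0.13,"ax":0,"ay":0,"az":0}]' 0
```

```text
t: 14.57
tool_pos: [0.4831, 0.0749, 0.0522]
eef_rot: [[-0.0, -0.016, -1.0], [0.0, -1.0, 0.016], [-1.0, -0.0, 0.0]]
contact_force: [0.3, -0.0, 0.1]
grip_width: 0.168
```

```bash
python3 -m pendant '[{"x":0,"y":0,"z":-0.02,"ax":0,"ay":0,"az":0},{"x":0,"y":0,"z":-0.04,"ax":0,"ay":0,"az":0},{"x":0,"y":0,"z":-0.06,"ax":0,"ay":0,"az":0},{"x":0,"y":0,"z":-0.08,"ax":0,"ay":0,"az":0},{"x":0,"y":0,"z":-0.1,"ax":0,"ay":0,"az":0},{"x":0,"y":0,"z":-0.12,"ax":0,"ay":0,"az":0},{"x":0,"y":0,"z":-0.13,"ax":0,"ay":0,"az":0},{"x":0,"y":0,"z":-0.13,"ax":0,"ay":0,"az":0},{"x":0,"y":0,"z":-0.13,"ax":0,"ay":0,"az":0},{"x":0,"y":0,"z":-0.13,"ax":0,"ay":0,"az":0}]' 0
```

```text
t: 15.4
tool_pos: [0.4844, 0.0749, 0.0522]
eef_rot: [[0.0, -0.016, -1.0], [0.0, -1.0, 0.016], [-1.0, -0.0, -0.0]]
contact_force: [0.9, 0.1, -0.5]
grip_width: 0.165
```

```bash
python3 -m pendant '[{"x":0,"y":0,"z":-0.02,"ax":0,"ay":0,"az":0},{"x":0,"y":0,"z":-0.04,"ax":0,"ay":0,"az":0},{"x":0,"y":0,"z":-0.06,"ax":0,"ay":0,"az":0},{"x":0,"y":0,"z":-0.08,"ax":0,"ay":0,"az":0},{"x":0,"y":0,"z":-0.1,"ax":0,"ay":0,"az":0},{"x":0,"y":0,"z":-0.12,"ax":0,"ay":0,"az":0},{"x":0,"y":0,"z":-0.13,"ax":0,"ay":0,"az":0},{"x":0,"y":0,"z":-0.13,"ax":0,"ay":0,"az":0},{"x":0,"y":0,"z":-0.13,"ax":0,"ay":0,"az":0},{"x":0,"y":0,"z":-0.13,"ax":0,"ay":0,"az":0}]' 0
```

```text
t: 16.23
tool_pos: [0.4857, 0.0748, 0.0522]
eef_rot: [[0.0, -0.016, -1.0], [-0.0, -1.0, 0.016], [-1.0, 0.0, -0.0]]
contact_force: [-0.4, -0.1, -0.3]
grip_width: 0.166
```

```bash
python3 -m pendant '[{"x":0,"y":0,"z":-0.02,"ax":0,"ay":0,"az":0},{"x":0,"y":0,"z":-0.04,"ax":0,"ay":0,"az":0},{"x":0,"y":0,"z":-0.06,"ax":0,"ay":0,"az":0},{"x":0,"y":0,"z":-0.08,"ax":0,"ay":0,"az":0},{"x":0,"y":0,"z":-0.1,"ax":0,"ay":0,"az":0},{"x":0,"y":0,"z":-0.12,"ax":0,"ay":0,"az":0},{"x":0,"y":0,"z":-0.13,"ax":0,"ay":0,"az":0},{"x":0,"y":0,"z":-0.13,"ax":0,"ay":0,"az":0},{"x":0,"y":0,"z":-0.13,"ax":0,"ay":0,"az":0},{"x":0,"y":0,"z":-0.13,"ax":0,"ay":0,"az":0}]' 0
```

```text
t: 17.07
tool_pos: [0.487, 0.0748, 0.0522]
eef_rot: [[-0.0, -0.016, -1.0], [0.0, -1.0, 0.016], [-1.0, -0.0, 0.0]]
contact_force: [0.4, -0.1, -0.7]
grip_width: 0.165
```

```bash
python3 -m pendant '[{"x":0,"y":0,"z":-0.02,"ax":0,"ay":0,"az":0},{"x":0,"y":0,"z":-0.04,"ax":0,"ay":0,"az":0},{"x":0,"y":0,"z":-0.06,"ax":0,"ay":0,"az":0},{"x":0,"y":0,"z":-0.08,"ax":0,"ay":0,"az":0},{"x":0,"y":0,"z":-0.1,"ax":0,"ay":0,"az":0},{"x":0,"y":0,"z":-0.12,"ax":0,"ay":0,"az":0},{"x":0,"y":0,"z":-0.13,"ax":0,"ay":0,"az":0},{"x":0,"y":0,"z":-0.13,"ax":0,"ay":0,"az":0},{"x":0,"y":0,"z":-0.13,"ax":0,"ay":0,"az":0},{"x":0,"y":0,"z":-0.13,"ax":0,"ay":0,"az":0}]' 0
```

```text
t: 17.9
tool_pos: [0.4882, 0.0748, 0.0522]
eef_rot: [[-0.0, -0.016, -1.0], [0.0, -1.0, 0.016], [-1.0, -0.0, 0.0]]
contact_force: [-0.4, -0.8, -0.5]
grip_width: 0.167
```

```bash
python3 -m pendant '[{"x":0,"y":0,"z":-0.02,"ax":0,"ay":0,"az":0},{"x":0,"y":0,"z":-0.04,"ax":0,"ay":0,"az":0},{"x":0,"y":0,"z":-0.06,"ax":0,"ay":0,"az":0},{"x":0,"y":0,"z":-0.08,"ax":0,"ay":0,"az":0},{"x":0,"y":0,"z":-0.1,"ax":0,"ay":0,"az":0},{"x":0,"y":0,"z":-0.12,"ax":0,"ay":0,"az":0},{"x":0,"y":0,"z":-0.13,"ax":0,"ay":0,"az":0},{"x":0,"y":0,"z":-0.13,"ax":0,"ay":0,"az":0},{"x":0,"y":0,"z":-0.13,"ax":0,"ay":0,"az":0},{"x":0,"y":0,"z":-0.13,"ax":0,"ay":0,"az":0}]' 0
```

```text
t: 18.73
tool_pos: [0.4895, 0.0748, 0.0522]
eef_rot: [[-0.0, -0.016, -1.0], [0.0, -1.0, 0.016], [-1.0, -0.0, 0.0]]
contact_force: [-0.1, -0.4, -1.2]
grip_width: 0.164
```

```bash
python3 -m pendant '[{"x":0,"y":0,"z":-0.02,"ax":0,"ay":0,"az":0},{"x":0,"y":0,"z":-0.04,"ax":0,"ay":0,"az":0},{"x":0,"y":0,"z":-0.06,"ax":0,"ay":0,"az":0},{"x":0,"y":0,"z":-0.08,"ax":0,"ay":0,"az":0},{"x":0,"y":0,"z":-0.1,"ax":0,"ay":0,"az":0},{"x":0,"y":0,"z":-0.12,"ax":0,"ay":0,"az":0},{"x":0,"y":0,"z":-0.13,"ax":0,"ay":0,"az":0},{"x":0,"y":0,"z":-0.13,"ax":0,"ay":0,"az":0},{"x":0,"y":0,"z":-0.13,"ax":0,"ay":0,"az":0},{"x":0,"y":0,"z":-0.13,"ax":0,"ay":0,"az":0}]' 0
```

```text
t: 19.57
tool_pos: [0.4909, 0.0748, 0.0522]
eef_rot: [[-0.0, -0.016, -1.0], [0.0, -1.0, 0.016], [-1.0, -0.0, 0.0]]
contact_force: [-0.0, 0.1, -1.2]
grip_width: 0.168
```

```bash
python3 -m pendant '[{"x":0,"y":0,"z":-0.02,"ax":0,"ay":0,"az":0},{"x":0,"y":0,"z":-0.04,"ax":0,"ay":0,"az":0},{"x":0,"y":0,"z":-0.06,"ax":0,"ay":0,"az":0},{"x":0,"y":0,"z":-0.08,"ax":0,"ay":0,"az":0},{"x":0,"y":0,"z":-0.1,"ax":0,"ay":0,"az":0},{"x":0,"y":0,"z":-0.12,"ax":0,"ay":0,"az":0},{"x":0,"y":0,"z":-0.13,"ax":0,"ay":0,"az":0},{"x":0,"y":0,"z":-0.13,"ax":0,"ay":0,"az":0},{"x":0,"y":0,"z":-0.13,"ax":0,"ay":0,"az":0},{"x":0,"y":0,"z":-0.13,"ax":0,"ay":0,"az":0}]' 0
```

```text
t: 20.4
tool_pos: [0.4922, 0.0747, 0.0522]
eef_rot: [[-0.0, -0.016, -1.0], [0.0, -1.0, 0.016], [-1.0, -0.0, 0.0]]
contact_force: [0.2, -0.1, -0.7]
grip_width: 0.163
```

```bash
python3 -m pendant '[{"x":0,"y":0,"z":0.5,"ax":0,"ay":0,"az":0},{"x":0,"y":0,"z":1.0,"ax":0,"ay":0,"az":0},{"x":0,"y":0.35,"z":1.0,"ax":0,"ay":0,"az":0},{"x":0,"y":0.7,"z":1.0,"ax":0,"ay":0,"az":0},{"x":0,"y":0.7,"z":0.8,"ax":0,"ay":0,"az":0},{"x":0,"y":0.7,"z":0.6,"ax":0,"ay":0,"az":0},{"x":0,"y":0.7,"z":0.45,"ax":0,"ay":0,"az":0},{"x":0,"y":0.7,"z":0.3,"ax":0,"ay":0,"az":0},{"x":0,"y":0.7,"z":0.18,"ax":0,"ay":0,"az":0},{"x":0,"y":0.7,"z":0.18,"ax":0,"ay":0,"az":0}]' 0
```

```text
t: 21.23
tool_pos: [0.4906, 0.0678, 0.0523]
eef_rot: [[0.0, -0.016, -1.0], [0.0, -1.0, 0.016], [-1.0, -0.0, -0.0]]
contact_force: [-0.6, -0.4, -1.0]
grip_width: 0.168
```

No tab there (no reaction). Try 7 mm further right.

```bash
python3 -m pendant '[{"x":0,"y":0,"z":0.4,"ax":0,"ay":0,"az":0},{"x":0,"y":0,"z":0.8,"ax":0,"ay":0,"az":0},{"x":0,"y":0.35,"z":0.8,"ax":0,"ay":0,"az":0},{"x":0,"y":0.65,"z":0.8,"ax":0,"ay":0,"az":0},{"x":0,"y":0.65,"z":0.65,"ax":0,"ay":0,"az":0},{"x":0,"y":0.65,"z":0.5,"ax":0,"ay":0,"az":0},{"x":0,"y":0.65,"z":0.3,"ax":0,"ay":0,"az":0},{"x":0,"y":0.65,"z":0.15,"ax":0,"ay":0,"az":0},{"x":0,"y":0.65,"z":0,"ax":0,"ay":0,"az":0},{"x":0,"y":0.65,"z":0,"ax":0,"ay":0,"az":0}]' 0
```

```text
t: 22.07
tool_pos: [0.4906, 0.0613, 0.0523]
eef_rot: [[0.0, -0.016, -1.0], [0.0, -1.0, 0.016], [-1.0, -0.0, -0.0]]
contact_force: [0.1, -0.2, 0.4]
grip_width: 0.165
```

```bash
python3 -m pendant '[{"x":0,"y":0,"z":0.5,"ax":0,"ay":0,"az":0},{"x":0,"y":0,"z":1.0,"ax":0,"ay":0,"az":0},{"x":0,"y":-0.8,"z":1.0,"ax":0,"ay":0,"az":0},{"x":0,"y":-1.6,"z":1.0,"ax":0,"ay":0,"az":0},{"x":0,"y":-2.05,"z":1.0,"ax":0,"ay":0,"az":0},{"x":0,"y":-2.05,"z":0.8,"ax":0,"ay":0,"az":0},{"x":0,"y":-2.05,"z":0.6,"ax":0,"ay":0,"az":0},{"x":0,"y":-2.05,"z":0.4,"ax":0,"ay":0,"az":0},{"x":0,"y":-2.05,"z":0.2,"ax":0,"ay":0,"az":0},{"x":0,"y":-2.05,"z":0.15,"ax":0,"ay":0,"az":0}]' 0; python3 -c "
from h import *
to((.4906,.0613,.0523))"
```

```text
t: 22.9
tool_pos: [0.4895, 0.0816, 0.0523]
eef_rot: [[0.0, -0.016, -1.0], [-0.0, -1.0, 0.016], [-1.0, 0.0, -0.0]]
contact_force: [-1.0, 0.1, -1.0]
grip_width: 0.169
t 22.9 tcp [0.4895 0.0816 0.0523] yaw -90.94 tilt [ 3.e-04 -0.e+00 -1.e+00] q [ 0.06 -0.02  2.14 -0.    1.02  1.64] F [-1.02  0.1  -0.97] w 0.169
go cm [ 0.    2.03 -0.14]
```

```bash
python3 -m pendant '[{"x":0,"y":0,"z":-0.04,"ax":0,"ay":0,"az":0},{"x":0,"y":0,"z":-0.08,"ax":0,"ay":0,"az":0},{"x":0,"y":0,"z":-0.12,"ax":0,"ay":0,"az":0},{"x":0,"y":0,"z":-0.15,"ax":0,"ay":0,"az":0},{"x":0,"y":0,"z":-0.15,"ax":0,"ay":0,"az":0},{"x":0,"y":0,"z":-0.15,"ax":0,"ay":0,"az":0},{"x":0,"y":0,"z":-0.15,"ax":0,"ay":0,"az":0},{"x":0,"y":0,"z":-0.15,"ax":0,"ay":0,"az":0},{"x":0,"y":0,"z":-0.15,"ax":0,"ay":0,"az":0},{"x":0,"y":0,"z":-0.15,"ax":0,"ay":0,"az":0}]' 0; python3 -c "
from h import *
to((.4906,.0613,.0523))"
```

```text
t: 23.73
tool_pos: [0.4903, 0.0818, 0.0522]
eef_rot: [[-0.0, -0.016, -1.0], [-0.0, -1.0, 0.016], [-1.0, 0.0, 0.0]]
contact_force: [-1.1, 0.3, -1.0]
grip_width: 0.167
t 23.73 tcp [0.4903 0.0818 0.0522] yaw -90.93 tilt [-4.e-04 -0.e+00 -1.e+00] q [ 0.06 -0.01  2.13 -0.    1.02  1.64] F [-1.08  0.25 -1.03] w 0.167
go cm [-0.01  2.04 -0.06]
```

```bash
python3 -m pendant '[{"x":0,"y":0,"z":-0.02,"ax":0,"ay":0,"az":0},{"x":0,"y":0,"z":-0.04,"ax":0,"ay":0,"az":0},{"x":0,"y":0,"z":-0.06,"ax":0,"ay":0,"az":0},{"x":0,"y":0,"z":-0.08,"ax":0,"ay":0,"az":0},{"x":0,"y":0,"z":-0.1,"ax":0,"ay":0,"az":0},{"x":0,"y":0,"z":-0.1,"ax":0,"ay":0,"az":0},{"x":0,"y":0,"z":-0.1,"ax":0,"ay":0,"az":0},{"x":0,"y":0,"z":-0.1,"ax":0,"ay":0,"az":0},{"x":0,"y":0,"z":-0.1,"ax":0,"ay":0,"az":0},{"x":0,"y":0,"z":-0.1,"ax":0,"ay":0,"az":0}]' 0; python3 -c "
from h import *
to((.4906,.0613,.0523))"
```

```text
t: 24.57
tool_pos: [0.4912, 0.0818, 0.0521]
eef_rot: [[-0.001, -0.016, -1.0], [-0.0, -1.0, 0.016], [-1.0, 0.0, 0.001]]
contact_force: [-4.7, -0.4, 0.2]
grip_width: 0.162
t 24.57 tcp [0.4912 0.0818 0.0521] yaw -90.93 tilt [-6.e-04 -0.e+00 -1.e+00] q [ 0.06 -0.01  2.13  0.    1.02  1.64] F [-4.67 -0.36  0.23] w 0.162
go cm [-0.02  2.05  0.03]
```

```bash
python3 -m pendant '[{"x":0,"y":0,"z":0.3,"ax":0,"ay":0,"az":0},{"x":0,"y":-0.2,"z":0.3,"ax":0,"ay":0,"az":0},{"x":0,"y":-0.2,"z":0.3,"ax":0,"ay":0,"az":0},{"x":0,"y":-0.2,"z":0.15,"ax":0,"ay":0,"az":0},{"x":0,"y":-0.2,"z":0.1,"ax":0,"ay":0,"az":0},{"x":0,"y":-0.2,"z":0.05,"ax":0,"ay":0,"az":0},{"x":0,"y":-0.2,"z":0,"ax":0,"ay":0,"az":0},{"x":0,"y":-0.2,"z":-0.05,"ax":0,"ay":0,"az":0},{"x":0,"y":-0.2,"z":-0.1,"ax":0,"ay":0,"az":0},{"x":0,"y":-0.2,"z":-0.1,"ax":0,"ay":0,"az":0}]' 0; python3 -c "
from h import *
to((.4906,.0613,.0523))"
```

```text
t: 25.4
tool_pos: [0.4924, 0.0838, 0.0521]
eef_rot: [[-0.001, -0.016, -1.0], [0.0, -1.0, 0.016], [-1.0, -0.0, 0.001]]
contact_force: [-5.0, 1.0, 1.5]
grip_width: 0.164
t 25.4 tcp [0.4924 0.0838 0.0521] yaw -90.93 tilt [-5.e-04  1.e-04 -1.e+00] q [ 0.06 -0.01  2.13  0.    1.02  1.65] F [-4.98  1.02  1.48] w 0.164
go cm [-0.02  2.25  0.14]
```

```bash
python3 -m pendant '[{"x":0,"y":0,"z":-0.03,"ax":0,"ay":0,"az":0},{"x":0,"y":0,"z":-0.06,"ax":0,"ay":0,"az":0},{"x":0,"y":0,"z":-0.09,"ax":0,"ay":0,"az":0},{"x":0,"y":0,"z":-0.12,"ax":0,"ay":0,"az":0},{"x":0,"y":0,"z":-0.15,"ax":0,"ay":0,"az":0},{"x":0,"y":0,"z":-0.15,"ax":0,"ay":0,"az":0},{"x":0,"y":0,"z":-0.15,"ax":0,"ay":0,"az":0},{"x":0,"y":0,"z":-0.15,"ax":0,"ay":0,"az":0},{"x":0,"y":0,"z":-0.15,"ax":0,"ay":0,"az":0},{"x":0,"y":0,"z":-0.15,"ax":0,"ay":0,"az":0}]' 0; python3 -c "
from h import *
to((.4906,.0613,.0523))"
```

```text
t: 26.23
tool_pos: [0.494, 0.0837, 0.0522]
eef_rot: [[-0.0, -0.016, -1.0], [0.0, -1.0, 0.016], [-1.0, -0.0, 0.0]]
contact_force: [-4.9, -0.3, 1.1]
grip_width: 0.164
t 26.23 tcp [0.494  0.0837 0.0522] yaw -90.93 tilt [-0.  0. -1.] q [ 0.06 -0.01  2.13  0.    1.02  1.65] F [-4.89 -0.28  1.1 ] w 0.164
go cm [-0.01  2.25  0.3 ]
```

```bash
python3 -m pendant '[{"x":0,"y":0,"z":-0.02,"ax":0,"ay":0,"az":0},{"x":0,"y":0,"z":-0.04,"ax":0,"ay":0,"az":0},{"x":0,"y":0,"z":-0.06,"ax":0,"ay":0,"az":0},{"x":0,"y":0,"z":-0.08,"ax":0,"ay":0,"az":0},{"x":0,"y":0,"z":-0.1,"ax":0,"ay":0,"az":0},{"x":0,"y":0,"z":-0.1,"ax":0,"ay":0,"az":0},{"x":0,"y":0,"z":-0.1,"ax":0,"ay":0,"az":0},{"x":0,"y":0,"z":-0.1,"ax":0,"ay":0,"az":0},{"x":0,"y":0,"z":-0.1,"ax":0,"ay":0,"az":0},{"x":0,"y":0,"z":-0.1,"ax":0,"ay":0,"az":0}]' 0; python3 -c "
from h import *
to((.4906,.0613,.0523))
t=manip.capture('scene');cv2.imwrite('pics/s5.png',cv2.resize(t[200:310,290:420,::-1],None,fx=5,fy=5,interpolation=cv2.INTER_CUBIC)[:600])"
```

```text
t: 27.07
tool_pos: [0.495, 0.0837, 0.0522]
eef_rot: [[-0.0, -0.016, -1.0], [-0.0, -1.0, 0.016], [-1.0, 0.0, 0.0]]
contact_force: [-4.4, 1.3, 1.0]
grip_width: 0.164
t 27.07 tcp [0.495  0.0837 0.0522] yaw -90.93 tilt [-1.e-04 -0.e+00 -1.e+00] q [ 0.06 -0.    2.12 -0.    1.02  1.65] F [-4.43  1.31  0.96] w 0.164
go cm [-0.01  2.25  0.4 ]
```

View pics/s5.png

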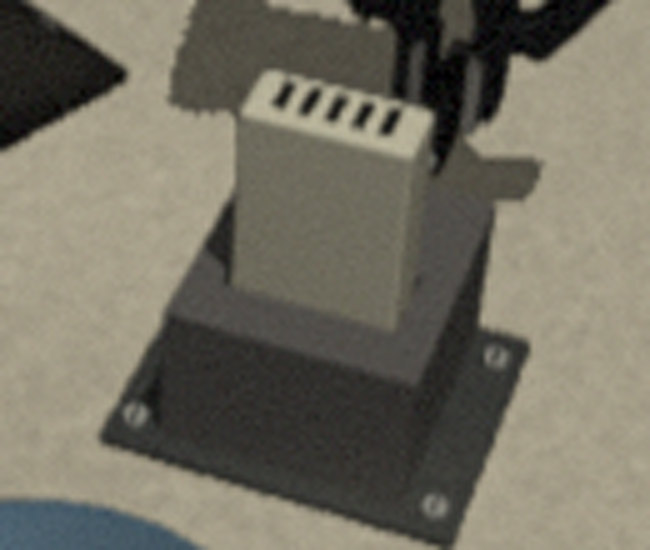

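```bash
python3 -m pendant '[{"x":0,"y":0,"z":1,"ax":0,"ay":0,"az":0},{"x":0,"y":0,"z":2.5,"ax":0,"ay":0,"az":0},{"x":0,"y":0,"z":4,"ax":0,"ay":0,"az":0},{"x":0,"y":0,"z":5.5,"ax":0,"ay":0,"az":0},{"x":0,"y":0,"z":6.5,"ax":0,"ay":0,"az":0},{"x":1.5,"y":0,"z":6.5,"ax":0,"ay":0,"az":0},{"x":3,"y":0,"z":6.5,"ax":0,"ay":0,"az":0},{"x":3.8,"y":0,"z":6.5,"ax":0,"ay":0,"az":0},{"x":4.1,"y":0,"z":6.5,"ax":0,"ay":0,"az":0},{"x":4.1,"y":0,"z":6.5,"ax":0,"ay":0,"az":0}]' 0; python3 -c "
from h import *
to((.43,.0837,.0107))"
```

```text
t: 27.95
tool_pos: [0.4299, 0.0847, 0.011]
eef_rot: [[-0.001, -0.016, -1.0], [-0.0, -1.0, 0.016], [-1.0, 0.0, 0.001]]
contact_force: [-0.4, -0.3, -0.5]
grip_width: 0.168
t 27.95 tcp [0.4299 0.0847 0.011 ] yaw -90.93 tilt [-5.e-04 -1.e-04 -1.e+00] q [ 0.07 -0.08  2.28 -0.    0.94  1.66] F [-0.43 -0.3  -0.5 ] w 0.168
go cm [ 0.03  0.1  -0.01]
```

```bash
python3 -m pendant '[{"x":0.04,"y":0,"z":0,"ax":0,"ay":0,"az":0},{"x":0.04,"y":0,"z":0,"ax":0,"ay":0,"az":0},{"x":0.04,"y":0,"z":0,"ax":0,"ay":0,"az":0},{"x":0.04,"y":0,"z":0,"ax":0,"ay":0,"az":0},{"x":0,"y":0,"z":0,"ax":0,"ay":0,"az":0},{"x":-1,"y":0,"z":0,"ax":0,"ay":0,"az":0},{"x":-3,"y":0,"z":0,"ax":0,"ay":0,"az":0},{"x":-6,"y":0,"z":0,"ax":0,"ay":0,"az":0},{"x":-10,"y":0,"z":0,"ax":0,"ay":0,"az":0},{"x":-13,"y":0,"z":0,"ax":0,"ay":0,"az":0}]' 55; python3 -c "
from h import *
to((.623,.0735,.2))
im=manip.capture('wrist');cv2.imwrite('pics/w6.png',im[:,:,::-1])
t=manip.capture('top');cv2.imwrite('pics/t6.png',cv2.resize(t[190:290,240:340,::-1],None,fx=6,fy=6,interpolation=cv2.INTER_CUBIC))
to((.623,.0735,.2))
"
```

```text
t: 28.78
tool_pos: [0.4304, 0.0848, 0.1445]
eef_rot: [[0.002, -0.016, -1.0], [0.0, -1.0, 0.016], [-1.0, -0.0, -0.002]]
contact_force: [1.1, 0.1, 0.6]
grip_width: 0.552
t 28.78 tcp [0.4304 0.0848 0.1445] yaw -90.93 tilt [ 2.3e-03  2.0e-04 -1.0e+00] q [ 0.07 -0.29  2.2  -0.    1.23  1.66] F [1.08 0.11 0.64] w 0.552
go cm [ -5.5    0.82 -19.29]
t 28.88 tcp [0.4343 0.0851 0.1488] yaw -90.92 tilt [ 0.0134  0.001  -0.9999] q [ 0.07 -0.29  2.19 -0.    1.22  1.66] F [0.2  0.24 0.34] w 0.549
go cm [ -4.87   0.85 -18.96]
```

View pics/w6.png

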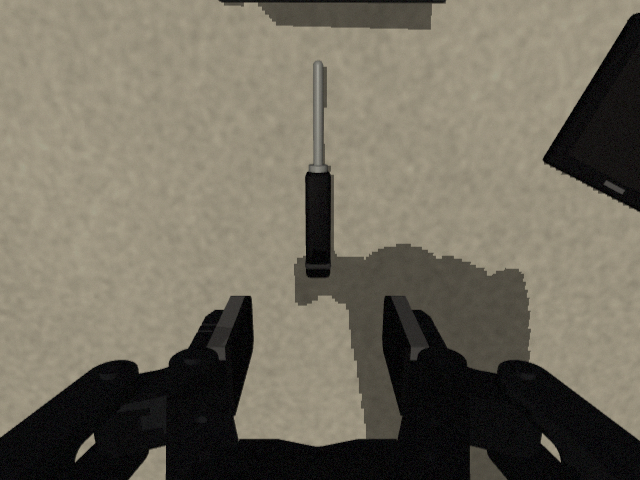

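View pics/t6.png

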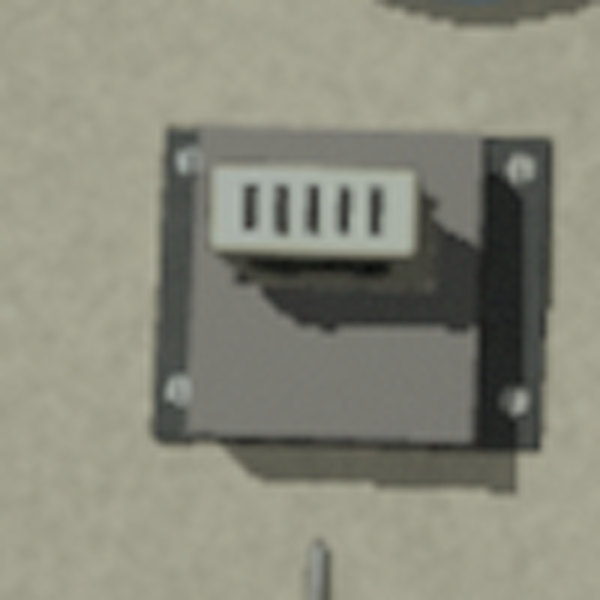

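```bash
python3 - <<'E'
from h import *
c=manip.camera_params('top')
P=np.array([crop(c,u,v,.142,240,190,6) for u,v in((212,163),(418,170),(417,256),(210,246))]);print(P.round(4),P.mean(0))
to((.623,.0735,.21))
E
python3 -m pendant '[{"x":-3,"y":0,"z":0,"ax":-0.12,"ay":0,"az":0},{"x":-5,"y":0,"z":-2,"ax":-0.24,"ay":0,"az":0},{"x":-6,"y":0,"z":-5,"ax":-0.36,"ay":0,"az":0},{"x":-6,"y":0.2,"z":-8,"ax":-0.48,"ay":0,"az":0},{"x":-6,"y":0.4,"z":-11,"ax":-0.6,"ay":0,"az":0},{"x":-6,"y":0.6,"z":-14,"ax":-0.72,"ay":0,"az":0},{"x":-6,"y":0.8,"z":-17,"ax":-0.84,"ay":0,"az":0},{"x":-6,"y":0.8,"z":-18.5,"ax":-0.96,"ay":0,"az":0},{"x":-6,"y":0.8,"z":-18.9,"ax":-1.08,"ay":0,"az":0},{"x":-6,"y":0.8,"z":-18.9,"ax":-1.2,"ay":0,"az":0}]' 55;python3 -c "
from h import *
to((.623,.0735,.2))"
```

```text
[[0.6363 0.1025 0.142 ]
 [0.6349 0.0432 0.142 ]
 [0.61   0.0431 0.142 ]
 [0.6123 0.1025 0.142 ]] [0.62339021 0.07286206 0.142     ]
t 28.88 tcp [0.4343 0.0851 0.1488] yaw -90.92 tilt [ 0.0134  0.001  -0.9999] q [ 0.07 -0.29  2.19 -0.    1.22  1.66] F [0.2  0.24 0.34] w 0.549
go cm [ -5.87   0.85 -18.97]
t: 29.72
tool_pos: [0.6197, 0.0735, 0.2004]
eef_rot: [[-0.001, 0.928, -0.372], [-0.0, -0.372, -0.928], [-1.0, -0.001, 0.001]]
contact_force: [-2.1, -0.7, -0.4]
grip_width: 0.552
t 29.72 tcp [0.6197 0.0735 0.2004] yaw -21.85 tilt [-1.3e-03 -1.0e-04 -1.0e+00] q [ 0.03  0.1   1.75 -0.    1.3   0.41] F [-2.08 -0.7  -0.35] w 0.552
go cm [ 0.04  0.3  -0.13]
```

```bash
python3 -m pendant '[{"x":0,"y":0.4,"z":-0.1,"ax":-0.12,"ay":0,"az":0},{"x":0,"y":0.4,"z":-0.1,"ax":-0.24,"ay":0,"az":0},{"x":0,"y":0.4,"z":-0.1,"ax":-0.36,"ay":0,"az":0},{"x":0,"y":0.4,"z":-0.1,"ax":-0.362,"ay":0,"az":0},{"x":1,"y":0.4,"z":-0.1,"ax":-0.362,"ay":0,"az":0},{"x":2,"y":0.4,"z":-0.1,"ax":-0.362,"ay":0,"az":0},{"x":3,"y":0.4,"z":-0.1,"ax":-0.362,"ay":0,"az":0},{"x":3.5,"y":0.4,"z":-0.1,"ax":-0.362,"ay":0,"az":0},{"x":3.5,"y":0.4,"z":-0.1,"ax":-0.362,"ay":0,"az":0},{"x":3.5,"y":0.4,"z":-0.1,"ax":-0.362,"ay":0,"az":0}]' 55;python3 -c "
from h import *
to((.624,.0731,.105))
im=manip.capture('wrist');cv2.imwrite('pics/w7.png',im[:,:,::-1])
"
```

```text
t: 30.55
tool_pos: [0.6224, 0.0731, 0.1652]
eef_rot: [[-0.002, 1.0, -0.025], [-0.0, -0.025, -1.0], [-1.0, -0.002, 0.0]]
contact_force: [-0.2, -0.5, 0.4]
grip_width: 0.552
t 30.55 tcp [0.6224 0.0731 0.1652] yaw -1.46 tilt [-0.0017 -0.     -1.    ] q [0.03 0.13 1.77 0.   1.24 0.06] F [-0.21 -0.49  0.39] w 0.552
go cm [ 6.02  0.17 -0.  ]
```

View pics/w7.png

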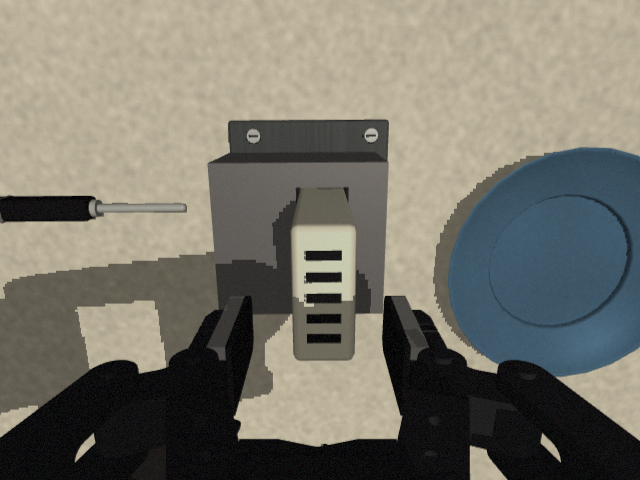

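```bash
python3 -m pendant '[{"x":1,"y":0.2,"z":0,"ax":0,"ay":0,"az":0},{"x":2.5,"y":0.2,"z":0,"ax":0,"ay":0,"az":0},{"x":4,"y":0.2,"z":0,"ax":0,"ay":0,"az":0},{"x":5.2,"y":0.2,"z":0,"ax":0,"ay":0,"az":0},{"x":5.8,"y":0.2,"z":0,"ax":0,"ay":0,"az":0},{"x":6,"y":0.2,"z":0,"ax":0,"ay":0,"az":0},{"x":6,"y":0.2,"z":0,"ax":0,"ay":0,"az":0},{"x":6,"y":0.2,"z":0,"ax":0,"ay":0,"az":0},{"x":6,"y":0.2,"z":0,"ax":0,"ay":0,"az":0},{"x":6,"y":0.2,"z":0,"ax":0,"ay":0,"az":0}]' 55
python3 -m pendant '[{"x":0,"y":0,"z":0,"ax":0,"ay":0,"az":0},{"x":0,"y":0,"z":0,"ax":0,"ay":0,"az":0},{"x":0,"y":0,"z":0,"ax":0,"ay":0,"az":0},{"x":0,"y":0,"z":0,"ax":0,"ay":0,"az":0},{"x":0,"y":0,"z":0,"ax":0,"ay":0,"az":0},{"x":0,"y":0,"z":0,"ax":0,"ay":0,"az":0},{"x":0,"y":0,"z":0,"ax":0,"ay":0,"az":0},{"x":0,"y":0,"z":0,"ax":0,"ay":0,"az":0},{"x":0,"y":0,"z":0,"ax":0,"ay":0,"az":0},{"x":0,"y":0,"z":0,"ax":0,"ay":0,"az":0}]' 0;python3 -c "
from h import *
to((.4767,-.3196,.2))
"
```

```text
t: 31.43
tool_pos: [0.6256, 0.0731, 0.1073]
eef_rot: [[0.002, 1.0, -0.025], [0.0, -0.025, -1.0], [-1.0, 0.002, -0.0]]
contact_force: [-0.1, 0.6, -1.1]
grip_width: 0.552
t: 32.27
tool_pos: [0.6252, 0.073, 0.1064]
eef_rot: [[0.001, 1.0, -0.025], [0.0, -0.025, -1.0], [-1.0, 0.001, -0.0]]
contact_force: [1.0, 0.5, 1.4]
grip_width: 0.297
t 32.27 tcp [0.6252 0.073  0.1064] yaw -1.43 tilt [ 6.e-04  0.e+00 -1.e+00] q [0.03 0.19 1.81 0.   1.14 0.06] F [1.02 0.45 1.43] w 0.297
go cm [ -9.37 -13.86  39.62]
```

```bash
python3 -m pendant '[{"x":-0.5,"y":0,"z":0,"ax":0,"ay":0,"az":0},{"x":-1.2,"y":0,"z":0,"ax":0,"ay":0,"az":0},{"x":-2.2,"y":0,"z":0,"ax":0,"ay":0,"az":0},{"x":-3.5,"y":0,"z":0,"ax":0,"ay":0,"az":0},{"x":-5,"y":0,"z":0,"ax":0,"ay":0,"az":0},{"x":-6.5,"y":0,"z":0,"ax":0,"ay":0,"az":0},{"x":-7.5,"y":0,"z":0,"ax":0,"ay":0,"az":0},{"x":-8,"y":0,"z":0,"ax":0,"ay":0,"az":0},{"x":-8,"y":0,"z":0,"ax":0,"ay":0,"az":0},{"x":-8,"y":0,"z":0,"ax":0,"ay":0,"az":0}]' 0;python3 -c "
from h import *
to((.4767,-.3196,.187))
im=manip.capture('wrist');cv2.imwrite('pics/w8.png',im[:,:,::-1])
"
```

```text
t: 33.1
tool_pos: [0.6248, 0.073, 0.1863]
eef_rot: [[-0.0, 1.0, -0.025], [-0.0, -0.025, -1.0], [-1.0, -0.0, 0.0]]
contact_force: [0.4, -0.4, -1.4]
grip_width: 0.298
t 33.1 tcp [0.6248 0.073  0.1863] yaw -1.43 tilt [-0. -0. -1.] q [ 0.03  0.12  1.75 -0.    1.28  0.06] F [ 0.42 -0.42 -1.37] w 0.298
go cm [ -0.07 -13.82  39.62]
```

View pics/w8.png

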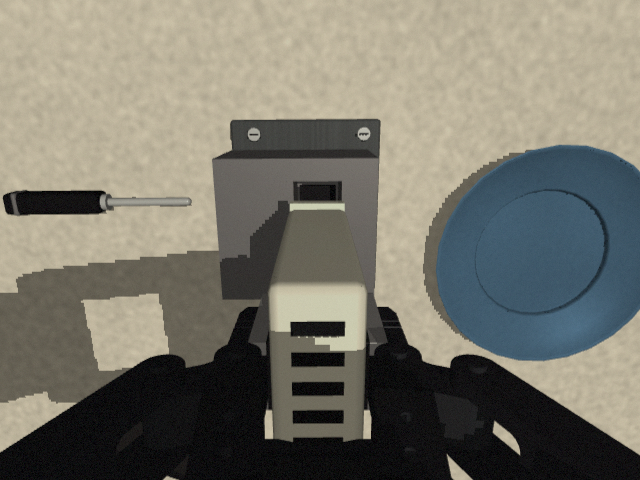

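```bash
python3 -m pendant '[{"x":0,"y":-0.3,"z":1,"ax":0,"ay":0,"az":0},{"x":0,"y":-1,"z":3,"ax":0,"ay":0,"az":0},{"x":0,"y":-2,"z":6,"ax":0,"ay":0,"az":0},{"x":0,"y":-3,"z":9,"ax":0,"ay":0,"az":0},{"x":0,"y":-4,"z":12,"ax":0,"ay":0,"az":0},{"x":0,"y":-5,"z":15,"ax":0,"ay":0,"az":0},{"x":0,"y":-6,"z":18,"ax":0,"ay":0,"az":0},{"x":0,"y":-7,"z":21,"ax":0,"ay":0,"az":0},{"x":0,"y":-8,"z":23,"ax":0,"ay":0,"az":0},{"x":0,"y":-8.5,"z":24.5,"ax":0,"ay":0,"az":0}]' 0;python3 -c "
from h import *
to((.4767,-.3196,.14))
"
```

```text
t: 33.98
tool_pos: [0.5317, -0.172, 0.185]
eef_rot: [[-0.002, 1.0, -0.027], [0.0, -0.027, -1.0], [-1.0, -0.002, -0.0]]
contact_force: [0.0, 0.1, -1.9]
grip_width: 0.298
t 33.98 tcp [ 0.5317 -0.172   0.185 ] yaw -1.55 tilt [-2.5e-03  2.0e-04 -1.0e+00] q [-0.41 -0.04  1.91 -0.    1.27 -0.38] F [ 0.03  0.09 -1.88] w 0.298
go cm [ 4.51 -5.09 14.91]
```

```bash
python3 -m pendant '[{"x":0,"y":-0.8,"z":2,"ax":0,"ay":0,"az":0},{"x":0,"y":-1.6,"z":5,"ax":0,"ay":0,"az":0},{"x":0,"y":-2.6,"z":8,"ax":0,"ay":0,"az":0},{"x":0,"y":-3.6,"z":11,"ax":0,"ay":0,"az":0},{"x":1,"y":-4.6,"z":13,"ax":0,"ay":0,"az":0},{"x":2,"y":-5,"z":14.3,"ax":0,"ay":0,"az":0},{"x":3,"y":-5.1,"z":14.7,"ax":0,"ay":0,"az":0},{"x":4,"y":-5.1,"z":14.7,"ax":0,"ay":0,"az":0},{"x":5,"y":-5.1,"z":14.7,"ax":0,"ay":0,"az":0},{"x":5,"y":-5.1,"z":14.7,"ax":0,"ay":0,"az":0}]' 0;python3 -c "
from h import *
to((.4767,-.3196,.083))
im=manip.capture('wrist');cv2.imwrite('pics/w9.png',im[:,:,::-1])
im=manip.capture('top');cv2.imwrite('pics/t9.png',cv2.resize(im[240:370,430:560,::-1],None,fx=4.5,fy=4.5))
to((.4767,-.3196,.083))
"
```

```text
t: 34.82
tool_pos: [0.478, -0.3131, 0.1325]
eef_rot: [[-0.005, 1.0, -0.024], [0.004, -0.024, -1.0], [-1.0, -0.005, -0.004]]
contact_force: [-0.3, 0.4, -2.0]
grip_width: 0.297
t 34.82 tcp [ 0.478  -0.3131  0.1325] yaw -1.36 tilt [-0.0045  0.0041 -1.    ] q [-0.67  0.05  1.92  0.    1.18 -0.65] F [-0.26  0.4  -2.04] w 0.297
go cm [ 4.95 -0.09  0.67]
t 34.92 tcp [ 0.4793 -0.314   0.1352] yaw -1.34 tilt [-0.0014  0.0013 -1.    ] q [-0.67  0.04  1.92  0.    1.18 -0.65] F [ 0.96 -0.51 -1.08] w 0.296
go cm [ 5.22 -0.24  0.57]
```

View pics/w9.png

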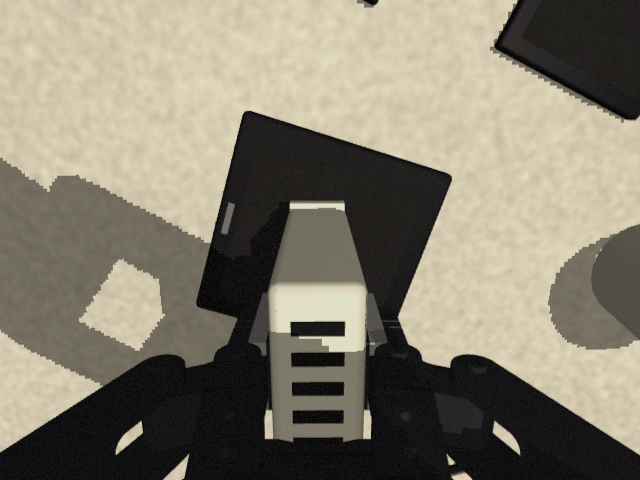

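View pics/t9.png

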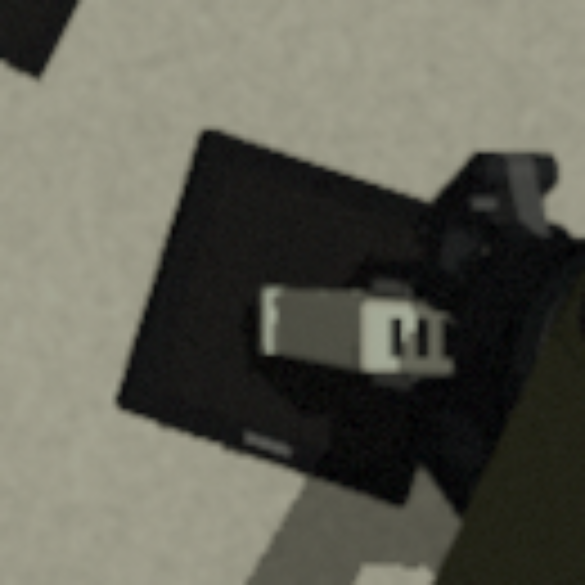

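```bash
python3 -m pendant '[{"x":0.5,"y":-0.2,"z":0.5,"ax":0,"ay":0,"az":0},{"x":1.5,"y":-0.2,"z":0.55,"ax":0,"ay":0,"az":0},{"x":2.5,"y":-0.2,"z":0.55,"ax":0,"ay":0,"az":0},{"x":3.5,"y":-0.2,"z":0.55,"ax":0,"ay":0,"az":0},{"x":4.3,"y":-0.2,"z":0.55,"ax":0,"ay":0,"az":0},{"x":4.7,"y":-0.2,"z":0.55,"ax":0,"ay":0,"az":0},{"x":5,"y":-0.2,"z":0.55,"ax":0,"ay":0,"az":0},{"x":5.1,"y":-0.2,"z":0.55,"ax":0,"ay":0,"az":0},{"x":5.2,"y":-0.2,"z":0.55,"ax":0,"ay":0,"az":0},{"x":5.2,"y":-0.2,"z":0.55,"ax":0,"ay":0,"az":0}]' 0;python3 -c "
from h import *
to((.4767,-.3196,.082))
"
```

```text
t: 35.75
tool_pos: [0.4773, -0.321, 0.0845]
eef_rot: [[0.0, 1.0, -0.025], [-0.0, -0.025, -1.0], [-1.0, 0.0, 0.0]]
contact_force: [-0.7, 0.8, -0.8]
grip_width: 0.301
t 35.75 tcp [ 0.4773 -0.321   0.0845] yaw -1.43 tilt [ 4.e-04 -3.e-04 -1.e+00] q [-0.69  0.11  1.94  0.    1.09 -0.66] F [-0.72  0.78 -0.82] w 0.301
go cm [ 0.25 -0.06 -0.14]
```

Bottom estimated at ~15 mm; 3 mm to go. Lower gently until contact.

```bash
python3 -m pendant '[{"x":0.05,"y":0,"z":0,"ax":0,"ay":0,"az":0},{"x":0.1,"y":0,"z":0,"ax":0,"ay":0,"az":0},{"x":0.15,"y":0,"z":0,"ax":0,"ay":0,"az":0},{"x":0.2,"y":0,"z":0,"ax":0,"ay":0,"az":0},{"x":0.25,"y":0,"z":0,"ax":0,"ay":0,"az":0},{"x":0.28,"y":0,"z":0,"ax":0,"ay":0,"az":0},{"x":0.28,"y":0,"z":0,"ax":0,"ay":0,"az":0},{"x":0.28,"y":0,"z":0,"ax":0,"ay":0,"az":0},{"x":0.28,"y":0,"z":0,"ax":0,"ay":0,"az":0},{"x":0.28,"y":0,"z":0,"ax":0,"ay":0,"az":0}]' 0
```

```text
t: 36.58
tool_pos: [0.4772, -0.321, 0.0821]
eef_rot: [[0.0, 1.0, -0.025], [-0.0, -0.025, -1.0], [-1.0, 0.0, 0.0]]
contact_force: [-2.4, 2.1, 5.8]
grip_width: 0.294
```

```bash
python3 -m pendant '[{"x":-0.04,"y":0,"z":0,"ax":0,"ay":0,"az":0},{"x":-0.04,"y":0,"z":0,"ax":0,"ay":0,"az":0},{"x":-0.04,"y":0,"z":0,"ax":0,"ay":0,"az":0},{"x":-0.04,"y":0,"z":0,"ax":0,"ay":0,"az":0},{"x":-0.04,"y":0,"z":0,"ax":0,"ay":0,"az":0},{"x":-0.04,"y":0,"z":0,"ax":0,"ay":0,"az":0},{"x":-0.04,"y":0,"z":0,"ax":0,"ay":0,"az":0},{"x":-0.5,"y":0,"z":0,"ax":0,"ay":0,"az":0},{"x":-1,"y":0,"z":0,"ax":0,"ay":0,"az":0},{"x":-1.5,"y":0,"z":0,"ax":0,"ay":0,"az":0}]' 60
python3 -m pendant '[{"x":-1,"y":0,"z":0,"ax":0,"ay":0,"az":0},{"x":-2.5,"y":0,"z":0,"ax":0,"ay":0,"az":0},{"x":-4,"y":0,"z":0,"ax":0,"ay":0,"az":0},{"x":-6,"y":0,"z":0,"ax":0,"ay":0,"az":0},{"x":-8,"y":0,"z":0,"ax":0,"ay":0,"az":0},{"x":-10,"y":0,"z":0,"ax":0,"ay":0,"az":0},{"x":-12,"y":0,"z":0,"ax":0,"ay":0,"az":0},{"x":-13,"y":0,"z":0,"ax":0,"ay":0,"az":0},{"x":-13,"y":0,"z":0,"ax":0,"ay":0,"az":0},{"x":-13,"y":0,"z":0,"ax":0,"ay":0,"az":0}]' 60
python3 -c "
from h import *
to((.4767,-.3196,.082))
im=manip.capture('scene');cv2.imwrite('pics/s10.png',im[:,:,::-1])
im=manip.capture('wrist');cv2.imwrite('pics/w10.png',im[:,:,::-1])
im=manip.capture('top');cv2.imwrite('pics/t10.png',im[:,:,::-1])
"
```

```text
t: 37.42
tool_pos: [0.4771, -0.321, 0.097]
eef_rot: [[0.0, 1.0, -0.025], [-0.0, -0.025, -1.0], [-1.0, 0.0, 0.0]]
contact_force: [0.1, -0.1, -0.0]
grip_width: 0.601
t: 38.25
tool_pos: [0.4772, -0.321, 0.227]
eef_rot: [[0.001, 1.0, -0.025], [-0.001, -0.025, -1.0], [-1.0, 0.001, 0.001]]
contact_force: [0.4, 0.5, -0.3]
grip_width: 0.598
t 38.25 tcp [ 0.4772 -0.321   0.227 ] yaw -1.43 tilt [ 1.e-03 -8.e-04 -1.e+00] q [-0.69 -0.03  1.83  0.    1.34 -0.66] F [ 0.41  0.47 -0.35] w 0.598
go cm [14.5  -0.07 -0.15]
```

View pics/s10.png

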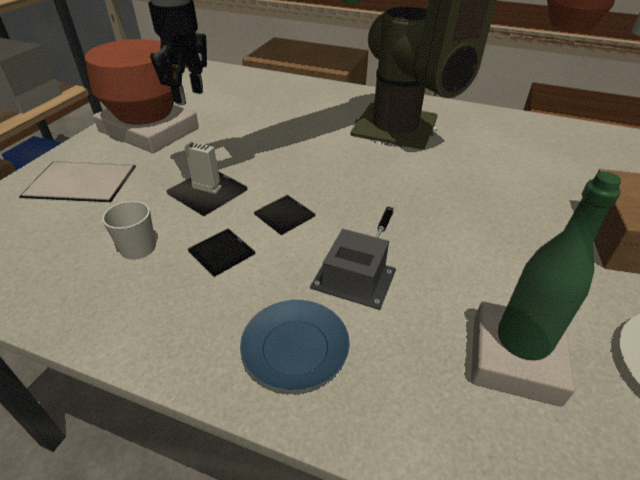

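View pics/w10.png

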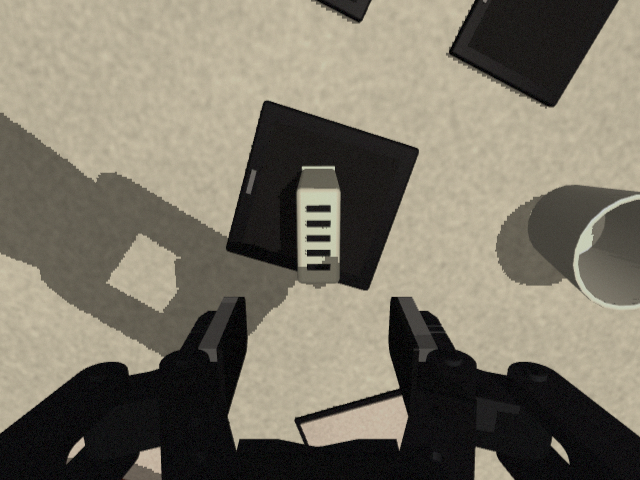

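View pics/t10.png

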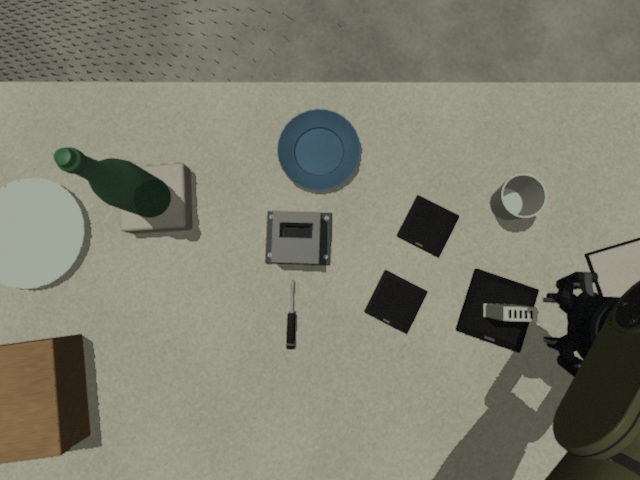

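```bash
python3 -c "
from h import *
c=manip.camera_params('top');print(ray(c,520,313.5,.117))
print(proj(c,(.4767,-.3196,.117)),proj(c,(.4767,-.3196,.012)))
to((0,0,0))
manip.sign_off()"
```

```text
[ 0.47606044 -0.32083285  0.117     ]
[519.26399849 313.11306588] [496.94576945 309.47133718]
t 38.4 tcp [ 0.4763 -0.3203  0.2245] yaw -1.43 tilt [-0.0023  0.0019 -1.    ] q [-0.69 -0.03  1.84  0.    1.34 -0.66] F [-0.09  0.57 -0.26] w 0.601
go cm [ 22.63 -48.37 -30.79]
the job is handed in; nothing more can be done
```

I finished the job and handed it in at 38.4 s. No verdict is reported, so the results below rest on my own last checks.

- **Latch:** I put the rod through the slot and found the tab about 8 mm left of centre and roughly 28–29 mm behind the mouth. Pressing it about 5 mm made the logger spring up. The largest force I read was about 5 N against the 12 N limit, but I could only read it at the end of each move.
- **Rod:** It lies flat on the bench in front of the holder.
- **Logger:** The top camera puts its centre within about 2 mm of the centre of the largest pad, and it looks upright. I judged the tilt by eye from the scene and wrist views.
- **Rest of the scene:** The bottle, cup and plate look unmoved in the last pictures. The gripper is open and well clear.

The wrist-pose and top-camera estimates of the rod tip's depth differed by about 1.5 mm, so I moved in small steps. Nothing else disagreed, and no check failed.

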